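Load ceramic discs into a screened test box

TASK

Load the screened test box for a measurement: turn its latch knob a quarter turn to release the lid and open the lid right back, then tip the tray by its grip so that every ceramic disc slides out from under the clear cover to the open end of its lane. Lay each disc flat on a round brass contact of its own in the box, then shut the lid fully and turn the latch back until it is locked. Leave the tray standing flat on the bench, and do not disturb the pliers, the capacitor and the fuse tin.

Things in the scene. Friction and masses are not known exactly. Their poses are not given: they have to be found in the camera images.
- test_box: Screened test box, grey metal, fixed, 140 x 184 mm outside (x, y), rim 40 mm high, walls 6 mm, inner floor 9 mm above the bench. Origin: centre of its underside; x points from the front (latch side) to the back (hinge side), y left, z up. Ribs along x, 4 mm thick and 6 mm high above the floor, at y = +44, 0 and -44 mm part it into four bays 40 mm wide and 128 mm long.
- bay0 (a point): Centre of the round brass contact (28 mm across, flush) on the floor of the leftmost bay (box y = +66 mm, x = -20 mm), 9 mm above the bench.
- bay1 (a point): The same for the second bay from the left (box y = +22 mm).
- bay2 (a point): The same for the third bay from the left (box y = -22 mm).
- bay3 (a point): The same for the rightmost bay (box y = -66 mm).
- keeper (a point): Middle of the steel lip inside the box's front wall, just below the rim, that the latch's cam holds under; 7 mm deep (x), 36 mm long (y), 6 mm high. If the latch is turned to locked while the lid is open, the cam lands on this lip and the lid cannot shut.
- lid (a joint): Lid angle in rad: 0 shut, opens upward and backward about the back edge of the box, to 1.75 at its stop. Stiff hinge: the lid stays at any angle where it is left; moving its front edge takes 1 to 4 N. The lid is a plate 144 mm front to back, 184 mm wide and 10 mm thick; shut, its underside is 40.5 mm above the bench and it overhangs the box front by 6 mm.
- lid_hinge (a point): Middle of the hinge axis, which runs along the box's y at the underside of the lid's back edge, 70 mm behind the box centre, 40.5 mm above the bench.
- lid_edge (a point): Middle of the lid's front edge, half-way through its thickness: 146 mm from the hinge axis along the lid and 5 mm above its underside.
- latch (a joint): Angle of the latch knob in rad, growing clockwise seen from above: 0 locked (its cam under the keeper lip holds the lid shut), 1.571 at the stop of the quarter turn (released). The cam clears the keeper from about 1.05 on. It stays where it is left (0.06 N m of friction).
- latch_grip (a point): Centre of the latch knob's black wing, on the knob's axis, which is square to the lid, 114 mm from the hinge axis. The wing is 12 mm thick (point x), 36 mm long (point y) and 24 mm high (point z): it stands 2 to 26 mm above the lid's top, this point 14 mm. Locked, the wing lies along the box's y; released, along the box's x.
- tray: Shallow blue tray, loose, 0.3 to 0.55 kg, 176 mm long (x), 156 mm wide (y). Origin: centre of its underside; x points from the open pick-up end to the grip end, z up. It stands on rubber strips; the lane floor is 5 mm and the outer walls 14 mm above the underside. Four lanes along x, 34 mm wide, at y = +57, +19, -19, -57 mm, between walls 4 mm thick, 12 mm up.
- tray_lip (a point): Middle of the tray's lower edge at the pick-up end (tray x = -88 mm, underside). With the grip end raised the tray pivots on this edge and the discs slide to this end: they start at a tilt of 0.15 to 0.25 rad and surely run all the way at 0.4 rad.
- cover_edge (a point): Middle of the front edge of the tray's fixed clear cover (3 mm thick, top 17 mm above the underside). It covers the lanes from tray x = -18 mm to the grip end; the lanes are open above from x = -84 to -18 mm.
- pocket0 (a point): Pick-up place of the leftmost lane (tray y = +57 mm; the other lanes have theirs 38, 76 and 114 mm to the right), on the tray floor, at tray x = -76 mm: where the centre of a disc that has slid home lies. It rests in a notch, 25 mm wide and down to the floor, of the 4 mm end wall and stands out 2 mm beyond it: pinch it along the tray's x, one finger outside the tray, one in the lane.
- tray_grip (a point): Grip point on the upright plate at the tray's grip end: 8 mm thick (tray x), 60 mm wide, its top 56 mm above the underside; this point lies in the plate at tray x = +84 mm, y = 0, 44 mm above the underside.
- disc_a_mid (a point): Centre of a flat white glazed ceramic disc, loose, 30 mm across, 5 mm thick, 20 g; at the start it lies flat under the clear cover in a lane of its own in the tray. It may be absent (then None).
- disc_b_mid (a point): Centre of a flat white glazed ceramic disc, loose, 30 mm across, 5 mm thick, 20 g; at the start it lies flat under the clear cover in a lane of its own in the tray. It may be absent (then None).
- disc_c_mid (a point): Centre of a flat white glazed ceramic disc, loose, 30 mm across, 5 mm thick, 20 g; at the start it lies flat under the clear cover in a lane of its own in the tray. It may be absent (then None).
- disc_d_mid (a point): Centre of a flat white glazed ceramic disc, loose, 30 mm across, 5 mm thick, 20 g; at the start it lies flat under the clear cover in a lane of its own in the tray. It may be absent (then None).
- nose_pliers: Small pliers with black grips lying on the bench (76 x 121 x 8 mm), origin at the centre of the underside; not to be disturbed.
- mica_cap: Potted capacitor with cast ends (71 x 64 x 60 mm) standing on the bench, origin at the centre of the underside; not to be disturbed.
- fuse_tin: Flat red tin (60 x 86 x 23 mm) on the bench, origin at the centre of the underside; not to be disturbed.

How it is judged:
On the way, in this order (a step that is already met when the one before it is completed fails the run):
1. the latch is turned to released with the lid still down (value of joint latch above 1.2 rad and value of joint lid below 0.1 rad), for 0.1 s.
2. the lid is open right back (value of joint lid above 1.45 rad), for 0.2 s.
3. the tray is tipped with its grip end raised (angle between tray's own z axis and vertical above 0.2 rad and z of tray_grip in the frame of test_box above 0.065 m), for 0.2 s.
4. every disc lies flat on a brass contact in the box, lid open ((horizontal distance between disc_a_mid and bay0 below 0.012 m or horizontal distance between disc_a_mid and bay1 below 0.012 m or horizontal distance between disc_a_mid and bay2 below 0.012 m or horizontal distance between disc_a_mid and bay3 below 0.012 m) and z of each of disc_a_mid, disc_b_mid, disc_c_mid, disc_d_mid in the frame of test_box below 0.016 m and angle between each of disc_a_mid, disc_b_mid, disc_c_mid, disc_d_mid's own z axis and vertical below 0.12 rad and (horizontal distance between disc_b_mid and bay0 below 0.012 m or horizontal distance between disc_b_mid and bay1 below 0.012 m or horizontal distance between disc_b_mid and bay2 below 0.012 m or horizontal distance between disc_b_mid and bay3 below 0.012 m) and (horizontal distance between disc_c_mid and bay0 below 0.012 m or horizontal distance between disc_c_mid and bay1 below 0.012 m or horizontal distance between disc_c_mid and bay2 below 0.012 m or horizontal distance between disc_c_mid and bay3 below 0.012 m) and (horizontal distance between disc_d_mid and bay0 below 0.012 m or horizontal distance between disc_d_mid and bay1 below 0.012 m or horizontal distance between disc_d_mid and bay2 below 0.012 m or horizontal distance between disc_d_mid and bay3 below 0.012 m) and value of joint lid above 0.6 rad), for 0.3 s.
5. the lid is shut, the latch not yet locked (value of joint lid below 0.06 rad and value of joint latch above 0.9 rad), for 0.1 s.
6. the latch is locked (value of joint lid below 0.05 rad and value of joint latch below 0.3 rad), for 0.2 s.
At the end, for the whole second after the job is handed in: Every disc that is present lies flat (within 0.12 rad) in the box with its centre within 12 mm of the centre of a brass contact (so one to a contact), the lid is shut (under 0.05 rad), the latch is locked (under 0.3 rad), and the tray stands flat and still on the bench (all of step 6 and (horizontal distance between disc_a_mid and bay0 below 0.012 m or horizontal distance between disc_a_mid and bay1 below 0.012 m or horizontal distance between disc_a_mid and bay2 below 0.012 m or horizontal distance between disc_a_mid and bay3 below 0.012 m) and z of each of disc_a_mid, disc_b_mid, disc_c_mid, disc_d_mid in the frame of test_box below 0.016 m and angle between each of disc_a_mid, disc_b_mid, disc_c_mid, disc_d_mid's own z axis and vertical below 0.12 rad and (horizontal distance between disc_b_mid and bay0 below 0.012 m or horizontal distance between disc_b_mid and bay1 below 0.012 m or horizontal distance between disc_b_mid and bay2 below 0.012 m or horizontal distance between disc_b_mid and bay3 below 0.012 m) and (horizontal distance between disc_c_mid and bay0 below 0.012 m or horizontal distance between disc_c_mid and bay1 below 0.012 m or horizontal distance between disc_c_mid and bay2 below 0.012 m or horizontal distance between disc_c_mid and bay3 below 0.012 m) and (horizontal distance between disc_d_mid and bay0 below 0.012 m or horizontal distance between disc_d_mid and bay1 below 0.012 m or horizontal distance between disc_d_mid and bay2 below 0.012 m or horizontal distance between disc_d_mid and bay3 below 0.012 m) and angle between tray's own z axis and vertical below 0.06 rad and height (world z) of tray below 0.01 m and linear speed of tray below 0.03 m/s); the robot touches nothing.
It fails at once if the pliers is moved by more than 25 mm (distance of nose_pliers from where it was at the start of the episode above 0.025 m).
It fails at once if the capacitor is moved by more than 25 mm (distance of mica_cap from where it was at the start of the episode above 0.025 m).
It fails at once if the fuse tin is moved by more than 25 mm (distance of fuse_tin from where it was at the start of the episode above 0.025 m).
Of disc_a, disc_b, disc_c, disc_d only 3 to 4 are there at a start; the rules pass over those that are not, and their reading is None.
At some moment in a run one of tray may be knocked a few centimetres aside while the robot is not near it.
Once in a run the grip may slacken for a moment while it holds something.
It also fails if it takes over 210 s, if anything falls off the work surface, if the arm or the gripper's body presses on something with over 40 N, if the wrist force passes 120 N, or if a joint passes its speed limit or range.

ROBOT

A 6-joint arm with a two-finger parallel gripper is mounted at the origin on a cart in front of the work surface, level with it; the furniture and walls round the work are solid. World frame = base frame: x ahead of the robot, y to its left, z up, the work surface at z = 0. Lengths are in m, angles in rad, forces in N, time in s.
With the tool pointing down it reaches from about 0.225 to 0.875 m from the base axis. Payload 3.4 kg.
Tool frame: the origin (TCP) lies midway between the tips of the shut fingers; the grasp point (between the pads) lies 19 mm behind it; z points along the fingers, y is the line along which they close (so a half turn about z gives the same grasp; the last joint's range is limited). The gripper opens to 85 mm and grips with 20 to 120 N. Pads are 22 mm wide; open, the fingers measure 114 mm over their backs; the gripper's body (76 mm by 85 mm) begins 54 mm behind the grasp point. The pads swing forward as they close: fully open they stand 13 mm farther back than shut.
Start: joints at [-1.421, 0.276, 1.505, -0, 1.361, -0.121], TCP at [0.154, -0.554, 0.231] pointing down, gripper open.
Joint ranges: [-2.89, 2.89], [-0.75, 2.08], [0.22, 2.7], [-1.18, 4.32], [0.11, 2.71], [-2.7, 2.7]. Speed limits (rad/s): [2.57, 2.57, 3.14, 3.14, 3.14, 3.14].

INTERFACE

Orientations are given as a unit quaternion [w, x, y, z].
In Python, from rig import * gives the robot as it stands.
- The arm moves only by the tool apply_moves, never from a script. Its argument "steps" is one flat list of numbers, 4 for each row, row after row: the shift along the world's x, y, z in cm, then the turn about the world's z in degrees. A call has 1 to 8 rows; each row is the pose to reach, as a shift and turn from the pose commanded when the call began; what a row does not reach only later rows make up. A row lasts 1/12 s, in which the tool goes at most 41.7 mm and 7.16 degrees, less where a joint would pass 70% of its speed; a pose out of reach is approached as far as the arm can. A call with a gripper value outside its range is refused whole. "jaw" is the closure in counts, from 0 (fully open) to 255 (shut), set as the call begins (left out, the last holds). The fingers move at their own pace and stop on an object; "newtons" is the grip in N (left out, the last holds). Time passes only in rows, so rows that repeat a pose let the fingers close. It gives the time, the measured TCP pose, the force, the opening and the grip force at its end, in the units of the state.
- get_state(): the state, without advancing time (a new reading comes with each control period).
- get_image(name): name is "side" or "top" or "wrist"; returns the picture (384x512x3 uint8, red, green, blue); there is no depth.
- calibration(name): a dict with "fx", "fy", "cx", "cy" (pixels), "k1" (the pictures are not rectified: a ray, as slopes to the right and down, at radius r is drawn at 1 + k1 r^2 times it, then the intrinsics apply), "xyz" and "rotation" of the camera in the world. Camera axes: x right, y up, looking along -z (the intrinsics and any distortion apply to the point x, -y, -z); pixel columns grow to the right and rows downward; lengths in m; the calibration is good to about 2 mm. A picture is of the moment at which its call begins: read the wrist's pose just before it. calibration takes no time and is no camera call; for the wrist camera it gives the pose at the moment of the call.
- sign_off(): hands the job in; it is judged then, once.
The state is a dict: "clock": time; "qpos": joint angles; "qd": joint speeds; "effort": joint torques, N m; "position": TCP position; "ee_rot": TCP orientation; "contact_force": force on the tool from outside, world axes, zero at the start; "moment": the same for the moment, N m; "width": finger opening in m; "gripper_force": force on a finger pad.
Only numpy, scipy, OpenCV 4.12 (cv2) and the standard library are available. Lean on these libraries where they do the work, as an engineer would, in place of code of your own. Each camera call takes 0.05 s, during which the arm holds its last target. There are 200 camera calls.

## Working session

There is one attempt and no reset: what is moved stays moved. The work goes in short steps, Python scripts to look and compute and a tool call to move; the robot and the scene stay as the last step left them, time stands still between calls to the robot, and variables do not carry over. Pictures are saved under pics/ and viewed, at most 14 in all, crops included, and the job is handed in when it is done.

Besides the shell and the picture viewer there is one more tool, called after ">>>" by a JSON object that holds its "name" and its "arguments". apply_moves: Moves the arm, as the interface text tells. Its arguments: {"type":"object","properties":{"steps":{"type":"array","items":{"type":"number"}},"jaw":{"type":"number"},"newtons":{"type":"number"}},"required":["steps"]}

```bash
mkdir -p pics; ls; cat > h.py <<'E'
from rig import *
import numpy as np, cv2
def snap(cam,fn,crop=None,scale=1):
    im=get_image(cam)[:,:,::-1]
    if crop: im=im[crop[1]:crop[3],crop[0]:crop[2]]
    cv2.imwrite('pics/'+fn,cv2.resize(im,None,fx=scale,fy=scale,interpolation=cv2.INTER_CUBIC))
def R(c): return np.array(c['rotation']).reshape(3,3) if np.size(c['rotation'])==9 else quat(c['rotation'])
def quat(q):
    from scipy.spatial.transform import Rotation as Q
    return Q.from_quat([q[1],q[2],q[3],q[0]]).as_matrix()
def ray(c,u,v):
    d=np.array([(u-c['cx'])/c['fx'],(v-c['cy'])/c['fy']]);p=d.copy()
    for _ in range(20): p=d/(1+c['k1']*(p@p))
    return R(c)@np.array([p[0],-p[1],-1])
def at(c,u,v,z):
    d=ray(c,u,v);o=np.array(c['xyz']);return o+d*(z-o[2])/d[2]
def proj(c,P):
    p=R(c).T@(np.array(P)-np.array(c['xyz']));s=np.array([p[0],-p[1]])/-p[2]
    s=s*(1+c['k1']*(s@s));return np.array([s[0]*c['fx']+c['cx'],s[1]*c['fy']+c['cy']])
E
python3 - <<'E'
from h import *
print(get_state())
for n in('top','side','wrist'):print(n,calibration(n))
snap('top','t0.png',scale=1.5);snap('side','s0.png',scale=1.5)
E
```

```text
pics
{'clock': 0.0, 'qpos': array([-1.42099661e+00,  2.76603093e-01,  1.50615312e+00, -2.77009071e-05,
        1.36072361e+00, -1.21007473e-01]), 'qd': array([ 0.00086469,  0.00111397,  0.00038331,  0.00020482, -0.00023121,
        0.00082178]), 'effort': array([-1.16969622e-03, -4.16781521e+01, -2.45807701e+01,  1.70936801e-04,
        1.12358818e-02,  1.37963309e-05]), 'position': array([ 0.15371656, -0.55350382,  0.23042715]), 'ee_rot': array([-9.43291884e-04,  9.90846098e-01,  1.34993038e-01, -2.71253177e-05]), 'contact_force': array([1.06310058, 0.92373436, 0.47320861]), 'moment': array([-0.03563841,  0.01376449,  0.07281426]), 'gripper_force': 0.0, 'width': 0.085486275430392}
top {'fx': 384.64031916754686, 'fy': 384.64031916754686, 'cx': 253.89656296232573, 'cy': 195.41346161399522, 'k1': 0.02796594301341539, 'xyz': array([ 0.38835892, -0.20347504,  1.09010487]), 'rotation': array([-0.6998453 , -0.0419576 ,  0.06568473,  0.71002931])}
side {'fx': 448.77755018162355, 'fy': 448.77755018162355, 'cx': 250.01979157482145, 'cy': 191.56515725256088, 'k1': 0.05536091033850984, 'xyz': array([ 0.35843307, -0.9652215 ,  0.61584381]), 'rotation': array([ 0.88350472,  0.45235986, -0.05718142, -0.10733245])}
wrist {'fx': 301.2562531582966, 'fy': 301.2562531582966, 'cx': 249.9794096665548, 'cy': 189.9108421899985, 'k1': -0.07283439031075882, 'xyz': array([ 0.2201314 , -0.53478802,  0.37338304]), 'rotation': array([ 0.78886441, -0.10906587,  0.08368734, -0.59899416])}
```

View pics/t0.png

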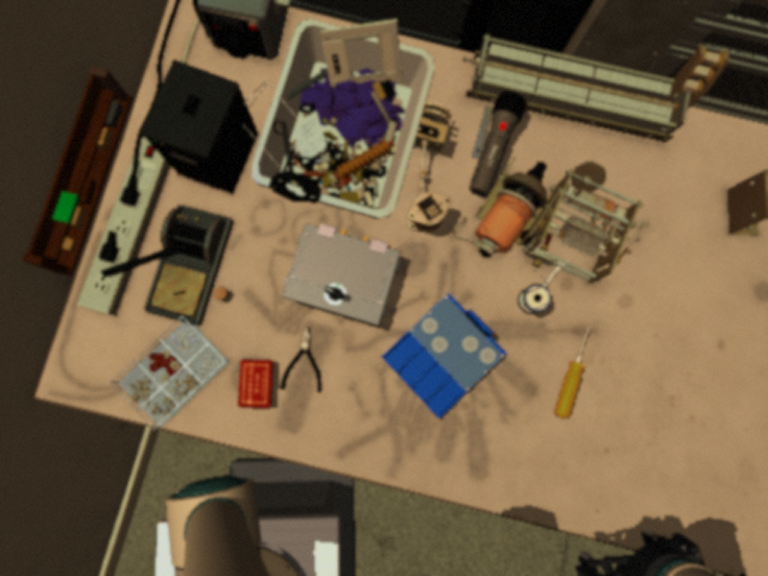

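View pics/s0.png

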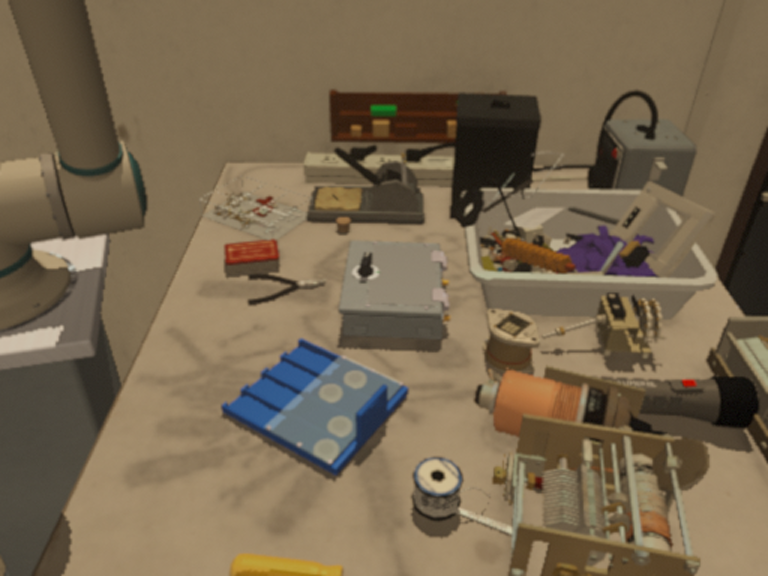

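Top view: the box lid has corners at about (306,224), (405,250), (385,326) and (284,293) in the 1.5x picture. The knob is at (335,294). The tray has corners at (450,295), (506,355), (442,417) and (383,356), with its grip at the upper right and four discs under the cover. I'll enlarge a crop to read these more closely.

```bash
python3 - <<'E'
from h import *
snap('top','t1.png',crop=(183,140,343,285),scale=4)
c=calibration('top')
for n,(u,v),z in [('BL',(306,224),.05),('BR',(405,250),.05),('FR',(385,326),.05),('FL',(284,293),.05),('knob',(335,294),.065)]:
    print(n,at(c,u/1.5,v/1.5,z))
E
```

```text
BL [ 0.67887456 -0.10354759  0.05      ]
BR [ 0.62798718 -0.28588264  0.05      ]
FR [ 0.48762379 -0.24635401  0.05      ]
FL [ 0.55021374 -0.06413878  0.05      ]
knob [ 0.5449801  -0.15705312  0.065     ]
```

View pics/t1.png

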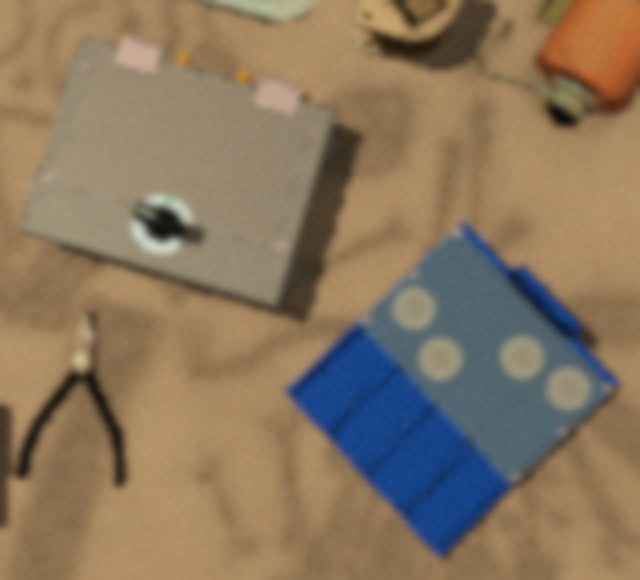

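The crop shows the lid corners at BL(85,38), BR(333,112), FR(280,306) and FL(25,230). The tray corners are left(289,388), bottom(445,556), top(462,226) and right(618,384). I'll fit poses to these.

```bash
cat >> h.py <<'E'
from scipy.optimize import least_squares
def fit(c,pts,uv,x0):
    pts=np.array(pts,float);uv=np.array(uv,float)
    def f(p):
        C,S=np.cos(p[2]),np.sin(p[2])
        return np.concatenate([proj(c,[p[0]+C*a-S*b,p[1]+S*a+C*b,z])-q for (a,b,z),q in zip(pts,uv)])
    r=least_squares(f,x0);return r.x,np.abs(r.fun).max()
TR=[(-.088,.078,.014),(-.088,-.078,.014),(.088,.078,.014),(.088,-.078,.014)]
BX=[(.070,.092,.0505),(.070,-.092,.0505),(-.076,-.092,.0505),(-.076,.092,.0505)]
def w(p,x,y): return np.array([p[0]+np.cos(p[2])*x-np.sin(p[2])*y,p[1]+np.sin(p[2])*x+np.cos(p[2])*y])
E
python3 - <<'E'
from h import *
c=calibration('top')
q=lambda u,v:(183+(u+.5)/4-.5,140+(v+.5)/4-.5)
b,e=fit(c,BX,[q(85,38),q(333,112),q(280,306),q(25,230)],[.58,-.17,-.25]);print('box',b,e)
t,e=fit(c,TR,[q(289,388),q(445,556),q(462,226),q(618,384)],[.5,-.35,-.8]);print('tray',t,e)
print('knob',w(b,-.044,0),'seen',at(c,*q(163,224),.052)[:2],'grip',w(t,.084,0))
for i in range(4):print('pocket',i,w(t,-.076,.057-.038*i),'bay',w(b,-.02,.066-.044*i))
s=get_state();print(quat(s['ee_rot']))
E
```

```text
box [ 0.58821932 -0.16994992 -0.29811634] 1.4608844682326207
tray [ 0.43630183 -0.35713009 -0.83009234] 1.186063909551251
knob [ 0.5461601  -0.15702624] seen [ 0.54799835 -0.15658267] grip [ 0.49298567 -0.41912156]
pocket 0 [ 0.42708209 -0.26257854] bay [ 0.58848702 -0.10098668]
pocket 1 [ 0.39903833 -0.28822122] bay [ 0.57556333 -0.14304591]
pocket 2 [ 0.37099457 -0.31386391] bay [ 0.56263965 -0.18510513]
pocket 3 [ 0.34295081 -0.3395066 ] bay [ 0.54971596 -0.22716436]
[[ 9.63554919e-01  2.67510496e-01 -2.27585734e-04]
 [ 2.67510551e-01 -9.63553938e-01  1.38353182e-03]
 [ 1.50818155e-04 -1.39399048e-03 -9.99999017e-01]]
```

>>> {"name": "apply_moves", "arguments": {"steps": [2.8,2.8,0,7.1,5.6,5.6,0,14.2,8.4,8.4,0,21.3,11.2,11.2,0,28.4,14,14,0,35.5,16.8,16.8,0,42.6,19.6,19.6,0,49.7,22.4,22.4,0,56.8], "jaw": 80, "newtons": 60}}

```text
clock: 0.82
position: [0.3787, -0.3284, 0.2312]
ee_rot: [-0.0, 0.806, 0.592, 0.0]
contact_force: [0.3, -0.0, -0.2]
width: 0.0583
gripper_force: 0.0
```

>>> {"name": "apply_moves", "arguments": {"steps": [2.8,2.8,0,0.6,5.6,5.6,-1,0.6,8.4,8.4,-2,0.6,11.2,11.2,-3,0.6,14,14,-4,0.6,16.9,17.2,-5,0.6,16.9,17.2,-5,0.6,16.9,17.2,-5,0.6]}}

```text
clock: 1.48
position: [0.5474, -0.1559, 0.18]
ee_rot: [-0.001, 0.803, 0.596, -0.001]
contact_force: [0.8, -0.6, 0.4]
width: 0.0588
gripper_force: 0.0
```

```bash
python3 - <<'E'
from h import *
snap('wrist','w1.png',scale=1.5)
s=get_state();print(s['clock'],s['position'],s['width'],quat(s['ee_rot'])[:,1])
c=calibration('wrist');print(c['xyz'])
for P in [(.5462,-.157,.0525),(.5462,-.157,.0765)]:print(proj(c,P)*1.5)
E
```

```text
1.5333 [ 0.54665003 -0.15735923  0.18061603] 0.05846378469409262 [ 0.95658014 -0.29146383 -0.00180703]
[ 0.56693415 -0.0908754   0.32350765]
[374.81397041 272.91012015]
[374.71788289 283.38571977]
```

View pics/w1.png

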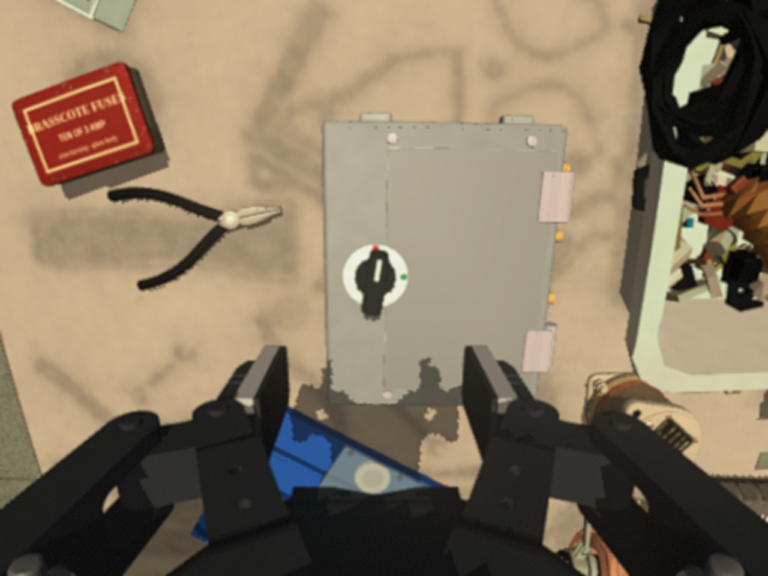

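The wrist view shows the knob centre at (376,276) and the lid corners at FL(325,122), BL(567,126) and FR(330,403). The prediction was (375,273). I'll refine the box pose.

```bash
python3 - <<'E'
from h import *
c=calibration('wrist')
q=lambda u,v:((u+.5)/1.5-.5,(v+.5)/1.5-.5)
b,e=fit(c,[BX[3],BX[0],BX[2],(-.044,0,.0525)],[q(325,122),q(567,126),q(330,403),q(376,276)],[.58,-.17,-.25]);print('box',b,e,np.degrees(b[2]))
print('knob',w(b,-.044,0))
for i in range(4):print('bay',w(b,-.02,.066-.044*i))
s=get_state();y=quat(s['ee_rot'])[:,1];print(np.degrees(np.arctan2(y[1],y[0])))
E
```

```text
box [ 0.58806028 -0.17244265 -0.30020655] 3.60932748762184 -17.20056856199458
knob [ 0.54602816 -0.15943108]
bay [ 0.58847213 -0.10348012]
bay [ 0.57546056 -0.14551224]
bay [ 0.56244899 -0.18754436]
bay [ 0.54943741 -0.22957647]
-16.945642465158752
```

>>> {"name": "apply_moves", "arguments": {"steps": [0,-0.1,-3.5,0,0,-0.1,-7,0,0,-0.1,-10,0,0,-0.1,-11.5,0,0,-0.1,-12.5,0,0,-0.1,-12.5,0]}}

```text
clock: 2.03
position: [0.5448, -0.16, 0.0547]
ee_rot: [-0.002, 0.805, 0.593, -0.001]
contact_force: [0.5, -0.2, 0.6]
width: 0.0585
gripper_force: 0.0
```

>>> {"name": "apply_moves", "arguments": {"steps": [0,0,0,0,0,0,0,0,0,0,0,0,0,0,0,0,0,0,0,0,0,0,0,0], "jaw": 255, "newtons": 60}}

```text
clock: 2.53
position: [0.5459, -0.1592, 0.0577]
ee_rot: [0.0, 0.804, 0.594, -0.001]
contact_force: [-3.3, -0.7, 6.2]
width: 0.0108
gripper_force: 59.8
```

>>> {"name": "apply_moves", "arguments": {"steps": [0,0,0.2,-7,0,0,0.2,-14,0,0,0.2,-21,0,0,0.2,-28,0,0,0.2,-35,0,0,0.2,-42,0,0,0.2,-48,0,0,0.2,-48]}}

```text
clock: 3.2
position: [0.5449, -0.1583, 0.0586]
ee_rot: [-0.001, 0.977, 0.215, -0.002]
contact_force: [-4.0, 0.9, 1.4]
width: 0.0104
gripper_force: 59.4
```

>>> {"name": "apply_moves", "arguments": {"steps": [0,0,0,-7,0,0,0,-14,0,0,0,-21,0,0,0,-28,0,0,0,-35,0,0,0,-41,0,0,0,-41,0,0,0,-41]}}

```text
clock: 3.87
position: [0.5447, -0.157, 0.0583]
ee_rot: [-0.001, 0.99, -0.139, -0.002]
contact_force: [-4.3, 5.0, 1.5]
width: 0.0105
gripper_force: 64.3
```

```bash
python3 - <<'E'
from h import *
s=get_state();y=quat(s['ee_rot'])[:,1];print(s,np.degrees(np.arctan2(y[1],y[0])))
E
```

```text
{'clock': 3.8667, 'qpos': array([-0.40440412,  0.41440849,  1.76528556,  0.00188969,  0.96690161,
        1.44359409]), 'qd': array([ 0.00065563, -0.00052502,  0.00150759, -0.00113737, -0.00143905,
       -0.00660855]), 'effort': array([-1.56651847e+00, -4.39322734e+01, -2.22747535e+01, -6.71919342e-01,
       -1.95151918e+00,  2.52649595e-03]), 'position': array([ 0.54474658, -0.15704255,  0.05830509]), 'ee_rot': array([-0.00140622,  0.99033232, -0.13869043, -0.0022097 ]), 'contact_force': array([-4.31165498,  4.98181241,  1.50041393]), 'moment': array([ 0.71679397,  0.64657359, -0.02124075]), 'gripper_force': 64.3142580986023, 'width': 0.010472652939176385} -105.94450007649569
```

>>> {"name": "apply_moves", "arguments": {"steps": [0.34,-0.11,1.12,0,0.79,-0.25,2.2,0,1.34,-0.41,3.24,0,1.98,-0.61,4.2,0,2.71,-0.84,5.1,0,3.51,-1.09,5.92,0,4.4,-1.36,6.63,0,5.36,-1.66,7.27,0], "jaw": 255, "newtons": 25}}

```text
clock: 4.53
position: [0.5963, -0.173, 0.1289]
ee_rot: [-0.002, 0.99, -0.138, -0.006]
contact_force: [-4.1, 4.0, -7.2]
width: 0.0105
gripper_force: 58.3
```

```bash
python3 - <<'E'
from h import *
s=get_state();print(s['contact_force'],s['moment'],s['position'])
snap('side','s1.png',crop=(190,100,390,260),scale=3)
E
```

```text
[-4.05368927  3.96469035 -7.21246365] [ 0.82236638  1.36566488 -0.08872698] [ 0.59633885 -0.17302973  0.12892854]
```

View pics/s1.png

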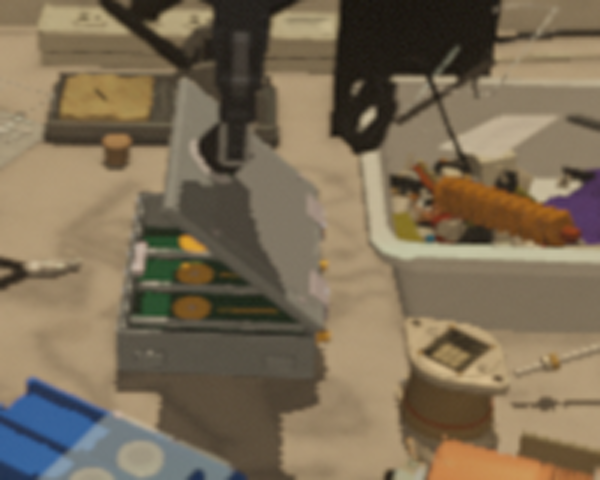

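The side view shows the lid about half open, with the grip pivoting well on the wing. The brass contacts are visible. I'll continue the arc.

>>> {"name": "apply_moves", "arguments": {"steps": [1.0,-0.31,0.52,0,2.05,-0.64,0.94,0,3.14,-0.97,1.25,0,4.26,-1.32,1.44,0,5.37,-1.67,1.52,0,6.5,-2.02,1.47,0,7.61,-2.36,1.31,0,8.71,-2.7,1.04,0]}}

```text
clock: 5.25
position: [0.6864, -0.2012, 0.1421]
ee_rot: [-0.001, 0.99, -0.138, -0.002]
contact_force: [-3.7, 3.0, 2.5]
width: 0.0106
gripper_force: 34.1
```

>>> {"name": "apply_moves", "arguments": {"steps": [0,0,0,0,0,0,0,0,0,0,0,0]}}

```text
clock: 5.5
position: [0.6886, -0.202, 0.1417]
ee_rot: [-0.0, 0.99, -0.139, 0.001]
contact_force: [2.3, 3.4, -2.1]
width: 0.0101
gripper_force: 29.2
```

```bash
python3 - <<'E'
from h import *
s=get_state();print(s['contact_force'],s['moment'],s['position'])
snap('side','s2.png',crop=(190,80,390,240),scale=3)
E
```

```text
[ 2.31229236  3.38051908 -2.14573189] [ 0.53039129 -0.32688717 -0.02430025] [ 0.68858531 -0.20197731  0.14167907]
```

View pics/s2.png

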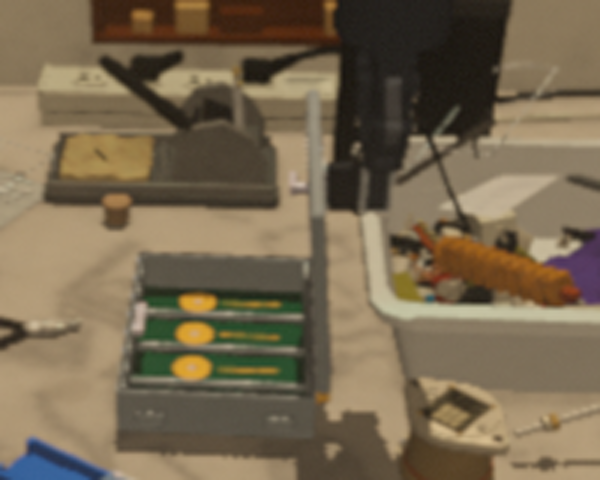

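The lid stands just past vertical, at about 1.6 rad. I'll release the knob and go to the tray grip.

>>> {"name": "apply_moves", "arguments": {"steps": [0,0,0,0,0,0,0,0,0,0,0,0,0.3,-0.1,2,0,0.5,-0.15,5,0,0.5,-0.15,8.5,0,0.5,-0.15,12,0,0.5,-0.15,12,0], "jaw": 160}}

```text
clock: 6.22
position: [0.6953, -0.2061, 0.2708]
ee_rot: [0.002, 0.99, -0.14, 0.007]
contact_force: [0.3, -0.5, 1.7]
width: 0.0316
gripper_force: 0.0
```

>>> {"name": "apply_moves", "arguments": {"steps": [-2.5,-2.8,0,-5,-5,-5.6,0,-10,-7.5,-8.4,0,-15,-10,-11.2,0,-20,-12.5,-14,-1,-25,-15,-16.8,-2,-30,-17.5,-19.6,-4,-31.6,-20,-21.6,-6,-31.6], "jaw": 0}}

```text
clock: 6.88
position: [0.491, -0.4233, 0.202]
ee_rot: [0.002, 0.914, -0.405, 0.002]
contact_force: [0.2, -0.5, -0.8]
width: 0.0853
gripper_force: 0.0
```

```bash
python3 - <<'E'
from h import *
s=get_state();y=quat(s['ee_rot'])[:,1];print(s['clock'],s['contact_force'],s['position'],s['width'],np.degrees(np.arctan2(y[1],y[0])))
snap('wrist','w2.png',scale=1.5)
im=get_image('top')[:,:,::-1];cv2.imwrite('pics/top2.png',cv2.resize(im[140:290,183:343],None,fx=4,fy=4,interpolation=cv2.INTER_CUBIC))
E
```

```text
6.8833 [ 0.231175   -0.50849248 -0.83623988] [ 0.49104806 -0.42332446  0.20199045] 0.08528429063297031 -137.7905860211186
```

View pics/w2.png

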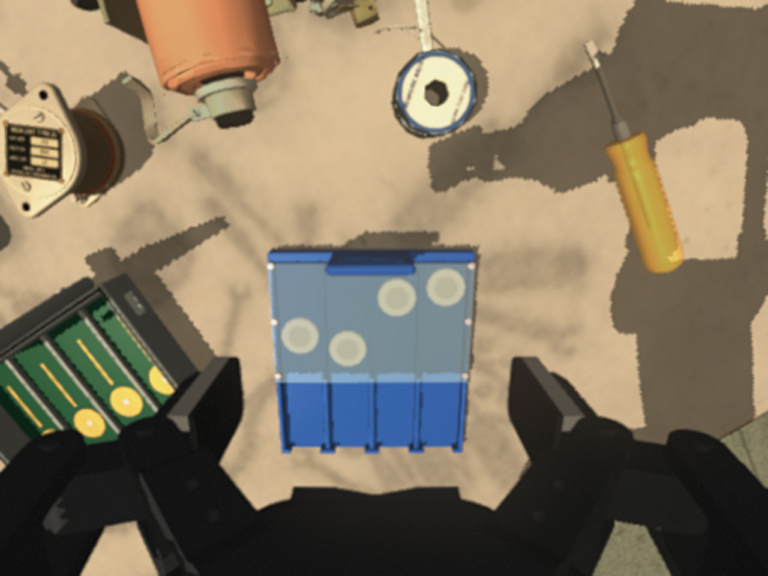

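The wrist view shows the tray corners at about (269,253), (477,253), (283,450) and (463,450), with the grip plate top spanning x 328–414. I'll fit the tray pose.

```bash
python3 - <<'E'
from h import *
c=calibration('wrist')
q=lambda u,v:((u+.5)/1.5-.5,(v+.5)/1.5-.5)
t,e=fit(c,[TR[0],TR[1],TR[2],TR[3]],[q(283,450),q(463,450),q(269,253),q(477,253)],[.436,-.357,-.83]);print('tray',t,e,np.degrees(t[2]))
for x,y,z in [(.08,.03,.056),(.08,-.03,.056),(.088,.03,.056)]:print(proj(c,[*w(t,x,y),z])*1.5)
print('grip',w(t,.084,0), 'top fit was .4930,-.4191')
b=[.588,-.1715,-.299]
for i in range(4):print('bay',proj(c,[*w(b,-.02,.066-.044*i),.009])*1.5)
E
```

```text
tray [ 0.42873248 -0.35724565 -0.83847757] 2.143391740538732 -48.04122576342267
[326.82230901 275.82344332]
[418.89719534 275.85522275]
[326.4812882  263.87298603]
grip [ 0.48489452 -0.41971024] top fit was .4930,-.4191
bay [ 49.6919358 438.2774536]
bay [ 83.8343703  417.71934952]
bay [120.49080326 395.73016202]
bay [159.64956674 372.32244256]
```

```bash
python3 - <<'E'
from h import *
im=get_image('wrist')[:,:,::-1];s=get_state();print(s['position'])
c=calibration('wrist')
cv2.imwrite('pics/w3.png',cv2.resize(im[150:310,160:340],None,fx=4,fy=4,interpolation=cv2.INTER_CUBIC))
E
```

```text
[ 0.48917118 -0.42134679  0.19957415]
```

View pics/w3.png

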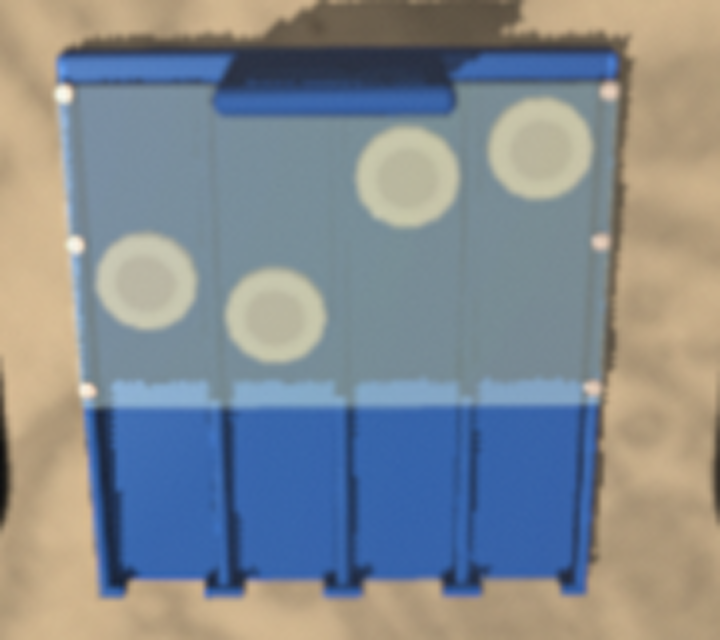

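The settled crop shows the tray corners at (58,54), (620,52), (101,595) and (586,595).

```bash
python3 - <<'E'
from h import *
c=calibration('wrist')
q=lambda u,v:(160+(u+.5)/4-.5,150+(v+.5)/4-.5)
t,e=fit(c,TR,[q(101,595),q(586,595),q(58,54),q(620,52)],[.436,-.357,-.83]);print('tray',t,e,np.degrees(t[2]))
print('grip',w(t,.084,0)); s=get_state();y=quat(s['ee_rot'])[:,1];print(s['position'],s['clock'],np.degrees(np.arctan2(y[1],y[0])))
for x,y,z in [(.08,.03,.056),(.08,-.03,.056)]:print(proj(c,[*w(t,x,y),z])*4-np.array([640,600]), 'seen 213,110 / 455,110')
E
```

```text
tray [ 0.4385575  -0.35673348 -0.83316342] 0.22858026649012686 -47.73674744634031
grip [ 0.4950507  -0.41889873]
[ 0.48917118 -0.42134679  0.19957415] 7.0333 -137.92476875031548
[212.37238106 116.07373683] seen 213,110 / 455,110
[457.49513756 115.37322953] seen 213,110 / 455,110
```

>>> {"name": "apply_moves", "arguments": {"steps": [0.5,0.2,-4,0.2,0.5,0.2,-8,0.2,0.5,0.2,-12,0.2,0.5,0.2,-15,0.2,0.5,0.2,-16.5,0.2,0.5,0.2,-17.5,0.2,0.5,0.2,-17.5,0.2,0.5,0.2,-17.5,0.2]}}

```text
clock: 7.7
position: [0.4987, -0.4184, 0.0273]
ee_rot: [0.0, 0.916, -0.402, 0.001]
contact_force: [0.3, -0.6, 0.4]
width: 0.0856
gripper_force: 0.0
```

>>> {"name": "apply_moves", "arguments": {"steps": [0,0,0,0,0,0,0,0,0,0,0,0,0,0,0,0,0,0,0,0,0,0,0,0], "jaw": 255, "newtons": 60}}

```text
clock: 8.2
position: [0.4984, -0.4197, 0.0288]
ee_rot: [0.001, 0.915, -0.402, 0.002]
contact_force: [-0.4, 0.9, 6.1]
width: 0.0585
gripper_force: 64.3
```

>>> {"name": "apply_moves", "arguments": {"steps": [-0.16,0.18,0.86,0,-0.35,0.39,1.7,0,-0.57,0.63,2.52,0,-0.82,0.9,3.33,0,-1.09,1.2,4.12,0,-1.39,1.53,4.89,0,-1.72,1.89,5.63,0,-2.07,2.27,6.35,0]}}

```text
clock: 8.87
position: [0.4765, -0.395, 0.0908]
ee_rot: [0.0, 0.915, -0.403, 0.0]
contact_force: [0.5, -0.9, -4.1]
width: 0.0585
gripper_force: 65.1
```

>>> {"name": "apply_moves", "arguments": {"steps": [-0.37,0.41,0.69,0,-0.37,0.41,0.69,0,-0.37,0.41,0.69,0,-0.37,0.41,0.69,0,-0.37,0.41,0.69,0,-0.37,0.41,0.69,0,-0.37,0.41,0.69,0,-0.37,0.41,0.69,0]}}

```text
clock: 9.53
position: [0.4731, -0.3914, 0.0964]
ee_rot: [-0.0, 0.915, -0.403, -0.0]
contact_force: [0.4, 0.6, -2.6]
width: 0.0584
gripper_force: 65.1
```

```bash
python3 - <<'E'
from h import *
s=get_state();print(s['contact_force'],s['moment'],s['position'],s['width'])
snap('side','s3.png',crop=(120,200,320,350),scale=3.5)
E
```

```text
[ 0.3612464   0.55016487 -2.56130438] [-0.16035349 -0.18500525  0.02234235] [ 0.47309308 -0.39139984  0.09642082] 0.05839039438662698
```

View pics/s3.png

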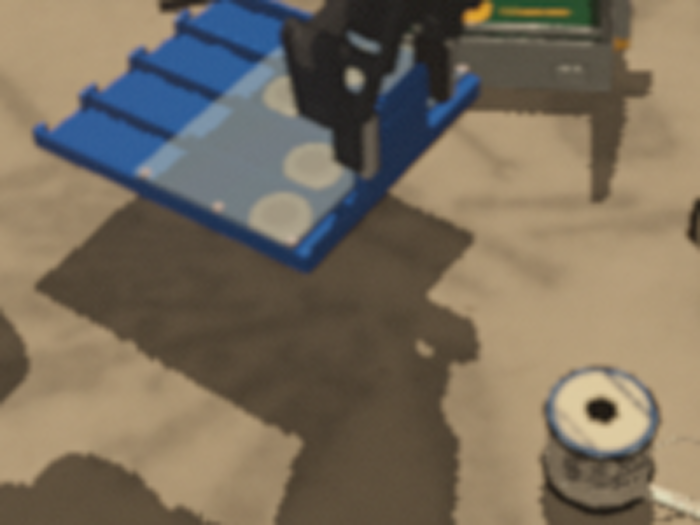

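The side view shows the whole tray lifted almost flat: the grip held it without pivoting. I'll set it down, then re-grip higher and lighter so that it can pivot.

>>> {"name": "apply_moves", "arguments": {"steps": [0.5,-0.6,-1.5,0,1.1,-1.2,-3,0,1.6,-1.8,-4.5,0,2.1,-2.3,-5.8,0,2.4,-2.65,-6.6,0,2.44,-2.68,-7.0,0,2.44,-2.68,-7.1,0,2.44,-2.68,-7.1,0]}}

```text
clock: 10.25
position: [0.497, -0.4179, 0.028]
ee_rot: [-0.0, 0.915, -0.403, -0.001]
contact_force: [-4.0, 2.5, 12.2]
width: 0.0582
gripper_force: 69.7
```

>>> {"name": "apply_moves", "arguments": {"steps": [0,0,0,0,0,0,0,0,0,0,0,0,0,0,0,0,0,0,0.7,0,0,0,1.5,0,0,0,1.5,0], "jaw": 20}}

```text
clock: 10.83
position: [0.4986, -0.4192, 0.0428]
ee_rot: [0.001, 0.915, -0.403, 0.002]
contact_force: [0.8, -0.0, 0.2]
width: 0.0787
gripper_force: 0.0
```

>>> {"name": "apply_moves", "arguments": {"steps": [0,0,0,0,0,0,0,0,0,0,0,0,0,0,0,0,0,0,0,0,0,0,0,0], "jaw": 255, "newtons": 20}}

```text
clock: 11.33
position: [0.4977, -0.4184, 0.0413]
ee_rot: [0.0, 0.915, -0.403, 0.0]
contact_force: [-0.8, 0.1, 5.0]
width: 0.059
gripper_force: 21.0
```

```bash
python3 - <<'E'
from h import *
s=get_state();print(s['clock'],s['contact_force'],s['moment'],s['position'],s['width'])
E
```

```text
11.3333 [-0.78104116  0.14985296  5.04578801] [ 0.07300427  0.10509785 -0.021537  ] [ 0.49766271 -0.41843137  0.04134656] 0.05898756585051018
```

>>> {"name": "apply_moves", "arguments": {"steps": [-0.16,0.18,0.86,0,-0.35,0.39,1.7,0,-0.57,0.63,2.52,0,-0.82,0.9,3.33,0,-1.09,1.2,4.12,0,-1.39,1.53,4.89,0,-1.72,1.89,5.63,0,-2.07,2.27,6.35,0]}}

```text
clock: 12.0
position: [0.4765, -0.3951, 0.1052]
ee_rot: [0.0, 0.915, -0.403, 0.0]
contact_force: [-0.6, 0.9, -3.8]
width: 0.0588
gripper_force: 22.3
```

>>> {"name": "apply_moves", "arguments": {"steps": [-0.37,0.41,0.69,0,-0.37,0.41,0.69,0,-0.37,0.41,0.69,0,-0.37,0.41,0.69,0,-0.37,0.41,0.69,0,-0.37,0.41,0.69,0,-0.37,0.41,0.69,0,-0.37,0.41,0.69,0]}}

```text
clock: 12.67
position: [0.4736, -0.3918, 0.1112]
ee_rot: [0.0, 0.915, -0.403, 0.0]
contact_force: [1.2, -0.9, -0.1]
width: 0.059
gripper_force: 23.0
```

```bash
python3 - <<'E'
from h import *
s=get_state();print(s['contact_force'],s['moment'],s['position'],s['width'])
snap('side','s4.png',crop=(120,200,320,350),scale=3.5)
E
```

```text
[ 1.19277846 -0.87818252 -0.07285158] [-0.101471   -0.36204761 -0.04525802] [ 0.47360549 -0.39180852  0.11118753] 0.059006458472303486
```

View pics/s4.png

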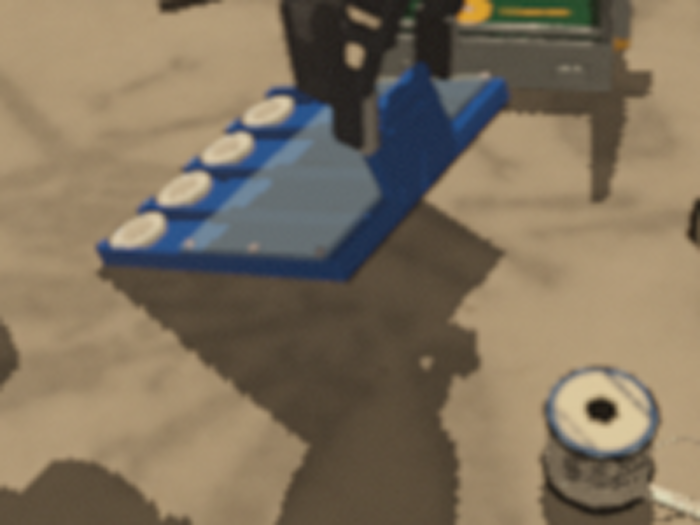

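The tray has pivoted and all four discs lie at the open end. I'll lower it and release.

>>> {"name": "apply_moves", "arguments": {"steps": [0.37,-0.41,-0.69,0,0.72,-0.79,-1.41,0,1.05,-1.15,-2.15,0,1.35,-1.48,-2.92,0,1.62,-1.78,-3.71,0,1.87,-2.05,-4.52,0,2.09,-2.29,-5.34,0,2.28,-2.5,-6.18,0]}}

```text
clock: 13.38
position: [0.4959, -0.4166, 0.0482]
ee_rot: [-0.0, 0.915, -0.403, -0.0]
contact_force: [2.0, -1.5, -2.1]
width: 0.0589
gripper_force: 22.3
```

>>> {"name": "apply_moves", "arguments": {"steps": [0.1,-0.1,-0.45,0,0.16,-0.18,-0.9,0,0.16,-0.18,-1.0,0,0.16,-0.18,-1.0,0]}}

```text
clock: 13.72
position: [0.4976, -0.4183, 0.0409]
ee_rot: [0.0, 0.915, -0.403, 0.0]
contact_force: [-0.6, -1.0, 6.9]
width: 0.0588
gripper_force: 26.7
```

>>> {"name": "apply_moves", "arguments": {"steps": [0,0,0,0,0,0,0,0,0,0,0,0,0,0,0,0,0,0,3,0,0,0,7,0,0,0,11,0,0,0,15,0], "jaw": 20}}

```text
clock: 14.38
position: [0.497, -0.4177, 0.1904]
ee_rot: [-0.0, 0.915, -0.403, -0.001]
contact_force: [1.4, -1.1, -0.0]
width: 0.0789
gripper_force: 0.0
```

>>> {"name": "apply_moves", "arguments": {"steps": [-1,1,0,7,-2,2,0,14,-3,3,0,21,-4,4,0,28,-5,5,0,35,-6,6,0,42,-7,7,0,49,-8,8,0,56], "jaw": 95}}

```text
clock: 15.05
position: [0.4167, -0.3374, 0.1891]
ee_rot: [-0.0, 0.997, 0.077, -0.0]
contact_force: [-0.8, 0.8, 0.3]
width: 0.0536
gripper_force: 0.0
```

>>> {"name": "apply_moves", "arguments": {"steps": [-1,1.2,0,7,-2,2.4,0,14,-2.9,3.7,0,21,-2.9,3.7,0,28,-2.9,3.7,0,34,-2.9,3.7,0,34,-2.9,3.7,0,34,-2.9,3.7,0,34]}}

```text
clock: 15.72
position: [0.3885, -0.3012, 0.1893]
ee_rot: [-0.0, 0.932, 0.362, -0.0]
contact_force: [0.2, -0.0, 0.8]
width: 0.0535
gripper_force: 0.0
```

```bash
python3 - <<'E'
from h import *
im=get_image('wrist')[:,:,::-1];c=calibration('wrist')
s=get_state();y=quat(s['ee_rot'])[:,1];print(s['clock'],s['position'],s['width'],np.degrees(np.arctan2(y[1],y[0])))
cv2.imwrite('pics/w4raw.png',im);cv2.imwrite('pics/w4.png',cv2.resize(im,None,fx=1.5,fy=1.5))
t=[.4386,-.3567,-.833]
for i in range(4):print(proj(c,[*w(t,-.076,.057-.038*i),.010]).round(1))
E
```

```text
15.7667 [ 0.38849632 -0.30121509  0.18927054] 0.0536190035653567 -47.589782054509726
[249.3 117.3]
[249.2 153.4]
[249.1 187.5]
[249.  219.5]
```

View pics/w4.png

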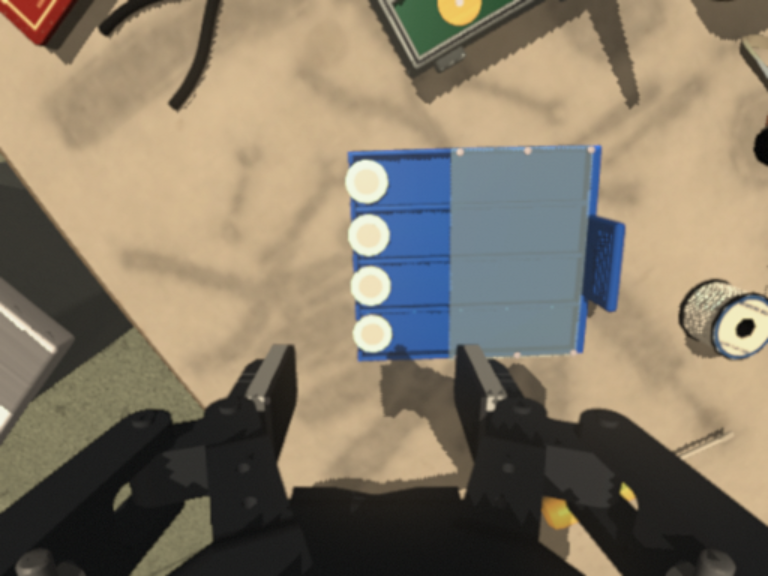

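The discs are at (367,182), (369,236), (371,286) and (372,334). I'll write a detector for them that I can reuse without viewing.

```bash
cat >> h.py <<'E'
def discs(im,c,z=.010,box=None):
    m=(im.min(2)>150).astype(np.uint8)
    n,_,st,ce=cv2.connectedComponentsWithStats(m)
    out=[]
    for i in range(1,n):
        if st[i,4]<120 or st[i,4]>3000: continue
        p=at(c,*ce[i],z)[:2]
        if abs(st[i,2]-st[i,3])<8: out.append((p.round(4),ce[i].round(1),st[i,2:].tolist()))
    return out
E
python3 - <<'E'
from h import *
im=cv2.imread('pics/w4raw.png');c=calibration('wrist')
D=discs(im,c)
for d in D:print(d)
P=np.array([d[0] for d in D if 230<d[1][0]<260])
P=P[np.argsort(-P[:,1])];v=P[-1]-P[0];print(np.degrees(np.arctan2(v[0],-v[1])),np.linalg.norm(np.diff(P,axis=0),axis=1))
E
```

```text
(array([ 0.4233, -0.2601]), array([243.8, 120.6]), [29, 30, 660])
(array([ 0.3964, -0.2867]), array([245.3, 156.3]), [28, 28, 614])
(array([ 0.3691, -0.3133]), array([246.5, 190.2]), [26, 27, 560])
(array([ 0.546 , -0.5594]), array([495.4, 218.6]), [33, 37, 770])
(array([ 0.1564, -0.1342]), array([ 17.6, 219. ]), [37, 32, 218])
(array([ 0.342 , -0.3398]), array([247.7, 222. ]), [26, 25, 514])
-45.56938030724778 [0.03783081 0.03811627 0.0379033 ]
```

>>> {"name": "apply_moves", "arguments": {"steps": [1.8,2,-3,2,3.5,4.1,-6,2,3.5,4.1,-9.5,2,3.5,4.1,-13,2,3.5,4.1,-15.5,2,3.5,4.1,-17.3,2,3.5,4.1,-17.3,2,3.5,4.1,-17.3,2], "jaw": 110}}

```text
clock: 16.43
position: [0.4232, -0.2599, 0.0157]
ee_rot: [-0.001, 0.926, 0.378, -0.001]
contact_force: [0.0, 0.3, -0.3]
width: 0.0484
gripper_force: 0.0
```

>>> {"name": "apply_moves", "arguments": {"steps": [0,0,-0.4,0,0,0,-0.8,0,0,0,-0.8,0,0,0,-0.8,0]}}

```text
clock: 16.77
position: [0.4238, -0.2605, 0.0091]
ee_rot: [0.001, 0.926, 0.379, 0.0]
contact_force: [0.1, -0.2, 0.5]
width: 0.0485
gripper_force: 0.0
```

```bash
python3 - <<'E'
from h import *
s=get_state();y=quat(s['ee_rot'])[:,1];print(s['clock'],s['position'],s['contact_force'],s['width'],np.degrees(np.arctan2(y[1],y[0])))
snap('wrist','w5.png',crop=(120,80,380,290),scale=3)
E
```

```text
16.7667 [ 0.42384492 -0.26050649  0.00912   ] [ 0.11281006 -0.20671716  0.52291989] 0.04847600153009406 -45.49575880333161
```

View pics/w5.png

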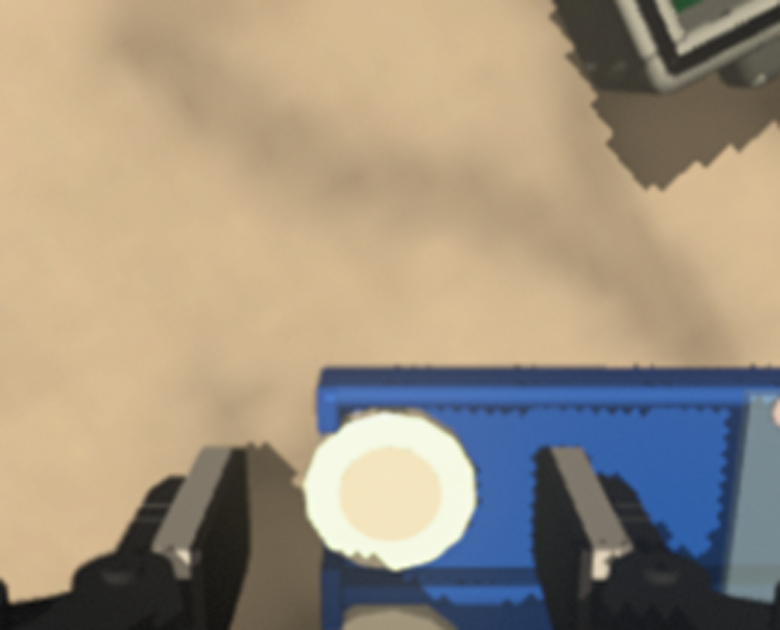

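The disc is centred between the fingers, which sit just above the floor. I'll go down a little and close.

>>> {"name": "apply_moves", "arguments": {"steps": [0,0,-0.3,0,0,0,-0.5,0,0,0,-0.5,0]}}

```text
clock: 17.07
position: [0.4233, -0.26, 0.0032]
ee_rot: [-0.0, 0.926, 0.379, -0.0]
contact_force: [-0.5, 1.1, -1.2]
width: 0.048
gripper_force: 0.0
```

>>> {"name": "apply_moves", "arguments": {"steps": [0,0,0,0,0,0,0,0,0,0,0,0,0,0,0,0,0,0,0,0,0,0,0,0], "jaw": 255, "newtons": 50}}

```text
clock: 17.57
position: [0.4258, -0.2622, 0.0049]
ee_rot: [0.003, 0.925, 0.379, 0.001]
contact_force: [0.4, -2.2, 7.0]
width: 0.0267
gripper_force: 52.8
```

>>> {"name": "apply_moves", "arguments": {"steps": [0,0,1.5,0,0,0,4,0,0,0,7,0,0,0,10,0,0,0,10,0,0,0,10,0]}}

```text
clock: 18.07
position: [0.4246, -0.261, 0.1051]
ee_rot: [0.002, 0.925, 0.379, 0.001]
contact_force: [0.5, -0.2, -1.0]
width: 0.0264
gripper_force: 49.5
```

```bash
python3 - <<'E'
from h import *
s=get_state();print(s['clock'],s['position'],s['contact_force'],s['width'],s['gripper_force'])
im=get_image('wrist')[:,:,::-1];cv2.imwrite('pics/w6raw.png',im)
c=calibration('wrist')
for d in discs(im,c):print(d)
print('expected held disc px',proj(c,[*s['position'][:2],s['position'][2]]))
E
```

```text
18.0667 [ 0.42455523 -0.26100948  0.10512108] [ 0.52743091 -0.23383409 -1.0072297 ] 0.026405861526665655 49.53958332538605
(array([ 0.3593, -0.1651]), array([111.6, 167.7]), [33, 28, 355])
(array([ 0.3933, -0.2944]), array([254.1, 243.3]), [51, 52, 1810])
(array([ 0.3414, -0.3378]), array([247.9, 308.9]), [33, 28, 689])
expected held disc px [253.37918811 244.06992125]
```

>>> {"name": "apply_moves", "arguments": {"steps": [2.3,2.3,0,4,4.6,4.6,0,8,6.9,6.9,0,12,9.2,9.2,0,16,11.5,11.2,0,20,13.8,13.5,0,24,16.4,15.9,0,28.3,16.4,15.9,0,28.3]}}

```text
clock: 18.78
position: [0.5912, -0.0969, 0.1013]
ee_rot: [-0.001, 0.803, 0.596, 0.001]
contact_force: [0.2, -0.5, 0.1]
width: 0.0264
gripper_force: 49.5
```

>>> {"name": "apply_moves", "arguments": {"steps": [0,0,0,0,0,0,0,0]}}

```text
clock: 18.95
position: [0.5859, -0.1009, 0.1015]
ee_rot: [-0.001, 0.805, 0.594, -0.002]
contact_force: [-0.5, -0.5, -0.4]
width: 0.0265
gripper_force: 49.5
```

```bash
cat >> h.py <<'E'
def brass(im,c,z=.009):
    h=cv2.cvtColor(im,cv2.COLOR_BGR2HSV)
    m=cv2.inRange(h,(15,110,120),(35,255,255));m=cv2.morphologyEx(m,cv2.MORPH_OPEN,np.ones((5,5),np.uint8))
    n,_,st,ce=cv2.connectedComponentsWithStats(m)
    return [(at(c,*ce[i],z)[:2].round(4),ce[i].round(1),st[i,2:].tolist()) for i in range(1,n) if st[i,4]>150]
E
python3 - <<'E'
from h import *
s=get_state();y=quat(s['ee_rot'])[:,1];print(s['clock'],s['position'],s['contact_force'],s['width'],np.degrees(np.arctan2(y[1],y[0])))
im=get_image('wrist')[:,:,::-1];c=calibration('wrist')
cv2.imwrite('pics/w7.png',cv2.resize(im,None,fx=1.5,fy=1.5))
for d in brass(im,c):print(d)
im=get_image('top')[:,:,::-1];c=calibration('top')
for d in brass(im,c):print('top',d)
E
```

```text
18.95 [ 0.58594001 -0.10087249  0.10152223] [-0.51356627 -0.5071773  -0.35420127] 0.026522527045020998 -17.167150998199112
(array([0.5517, 0.055 ]), array([141.2,   6.8]), [34, 17, 462])
(array([ 0.5887, -0.1027]), array([254.5, 193.4]), [36, 32, 905])
(array([ 0.629 , -0.1148]), array([306., 193.]), [55, 5, 275])
(array([ 0.5623, -0.1866]), array([253.6, 286.8]), [30, 25, 602])
(array([ 0.55  , -0.2232]), array([252.5, 321.8]), [26, 13, 260])
top (array([0.5588, 0.1169]), array([126.3, 195.3]), [20, 29, 340])
top (array([0.4337, 0.143 ]), array([115.1, 240.3]), [24, 23, 302])
top (array([ 0.3683, -0.5875]), array([378.9, 259.7]), [23, 40, 571])
top (array([0.3546, 0.1908]), array([ 95.9, 270. ]), [28, 40, 678])
top (array([0.2865, 0.2382]), array([ 76.5, 296.4]), [31, 35, 550])
top (array([0.167 , 0.3302]), array([ 37.5, 344.7]), [45, 31, 742])
top (array([0.0907, 0.382 ]), array([ 14.1, 376.9]), [33, 16, 380])
```

View pics/w7.png

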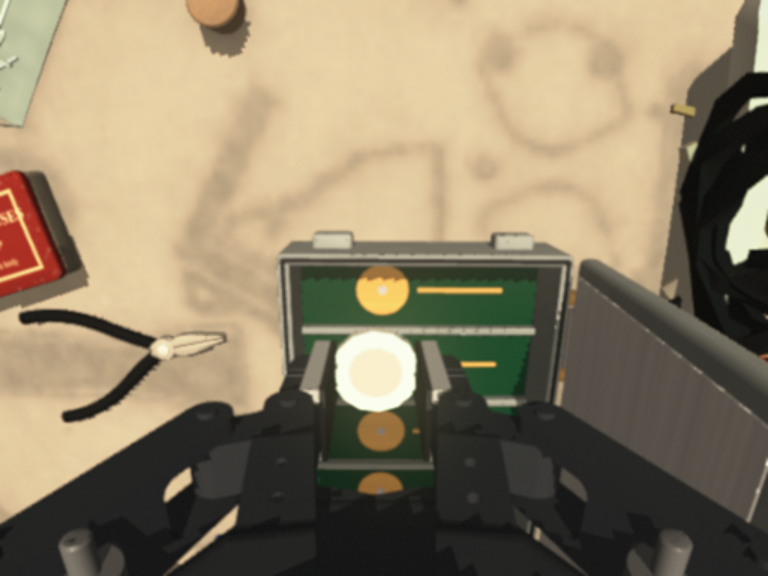

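The wrist view shows the disc held level, with brass contact bay0 at pixel (382,290). The fitted position is (0.5887, -0.1027), which agrees with the box pose. I'll lower the disc.

>>> {"name": "apply_moves", "arguments": {"steps": [0.3,-0.2,-2,0.1,0.3,-0.2,-4,0.1,0.3,-0.2,-6,0.1,0.3,-0.2,-7.5,0.1,0.3,-0.2,-8.5,0.1,0.3,-0.2,-9.0,0.1,0.3,-0.2,-9.1,0.1,0.3,-0.2,-9.1,0.1]}}

```text
clock: 19.72
position: [0.5905, -0.1037, 0.0127]
ee_rot: [0.0, 0.805, 0.594, 0.0]
contact_force: [-0.5, -0.7, -0.5]
width: 0.0265
gripper_force: 49.5
```

```bash
python3 - <<'E'
from h import *
s=get_state();print(s['clock'],s['position'],s['contact_force'],s['width'])
E
```

```text
19.7167 [ 0.5905493  -0.10365005  0.01269623] [-0.49628591 -0.74409844 -0.49457357] 0.026526307876725615
```

>>> {"name": "apply_moves", "arguments": {"steps": [-0.15,0,-0.2,0,-0.15,0,-0.3,0,-0.15,0,-0.3,0]}}

```text
clock: 19.97
position: [0.5892, -0.1032, 0.01]
ee_rot: [0.0, 0.804, 0.594, 0.0]
contact_force: [-0.7, -0.7, 0.1]
width: 0.0267
gripper_force: 49.5
```

>>> {"name": "apply_moves", "arguments": {"steps": [0,0,0,0,0,0,0,0,0,0,0,0,0,0,0,0,0,0,2,0,0,0,5.5,0,0,0,9,0,0,0,9,0], "jaw": 130}}

```text
clock: 20.63
position: [0.5937, -0.1044, 0.1063]
ee_rot: [0.005, 0.804, 0.594, 0.004]
contact_force: [1.5, -0.8, 0.3]
width: 0.0418
gripper_force: 0.0
```

```bash
python3 - <<'E'
from h import *
s=get_state();print(s['clock'],s['position'],s['contact_force'],s['width'])
im=get_image('wrist')[:,:,::-1];c=calibration('wrist');cv2.imwrite('pics/w8raw.png',im)
for d in discs(im,c,.014):print(d)
im=get_image('top')[:,:,::-1];c=calibration('top');cv2.imwrite('pics/t8raw.png',im)
for d in discs(im,c,.010):print('top',d)
E
```

```text
20.6333 [ 0.59369761 -0.10441316  0.10633019] [ 1.50181772 -0.84005239  0.33586956] 0.04183687936201094
(array([ 0.587 , -0.1029]), array([242.7, 194.7]), [37, 31, 928])
(array([ 0.444 , -0.2193]), array([138.4, 345.7]), [25, 26, 295])
(array([ 0.4105, -0.2418]), array([117.8, 369.2]), [20, 15, 164])
top (array([ 0.8695, -0.1045]), array([205.7,  90.2]), [25, 27, 387])
top (array([ 0.0768, -0.1288]), array([214.2, 375.4]), [25, 20, 358])
```

```bash
cat >> h.py <<'E'
def blue(im,c,z=.012):
    h=cv2.cvtColor(im,cv2.COLOR_BGR2HSV);m=cv2.inRange(h,(100,150,50),(125,255,255))
    n,l,st,ce=cv2.connectedComponentsWithStats(m);i=1+np.argmax(st[1:,4])
    r=cv2.minAreaRect(np.argwhere(l==i)[:,::-1].astype(np.float32))
    return st[i].tolist(),[at(c,*p,z)[:2].round(3).tolist() for p in cv2.boxPoints(r)]
E
python3 - <<'E'
from h import *
c=calibration('top');im=cv2.imread('pics/t8raw.png');print(blue(im,c))
o=cv2.imread('pics/top2.png');print('old crop',blue(cv2.resize(o,(160,150),interpolation=cv2.INTER_AREA),c)[0])
g=im[200:290,250:330].min(2);print(g.max())
cv2.imwrite('pics/t8.png',cv2.resize(im[140:290,183:343],None,fx=4,fy=4,interpolation=cv2.INTER_CUBIC))
im=get_image('wrist')[:,:,::-1];c=calibration('wrist');s=get_state();print(s['position'])
for d in discs(im,c,.010):print(d)
E
```

```text
([255, 222, 54, 51, 954], [[0.432, -0.238], [0.479, -0.287], [0.369, -0.392], [0.324, -0.344]])
old crop [73, 82, 28, 28, 397]
190
[ 0.58889142 -0.10313693  0.09972906]
(array([ 0.5867, -0.1044]), array([248. , 196.3]), [37, 31, 956])
(array([ 0.4379, -0.2208]), array([137.9, 347.4]), [24, 29, 354])
```

Disc 0 lies on bay0 and the tray hasn't moved. Next is disc 1.

>>> {"name": "apply_moves", "arguments": {"steps": [-2.6,-2.5,1,-4,-5.2,-5,1,-8,-7.8,-7.5,1,-12,-10.4,-10,1,-16,-13,-12.5,1,-20,-15.6,-15,1,-24,-18.2,-17.4,1,-28.4,-19.2,-18.3,1,-28.4], "jaw": 110}}

```text
clock: 21.45
position: [0.393, -0.2874, 0.1077]
ee_rot: [-0.002, 0.926, 0.377, -0.002]
contact_force: [-0.1, -0.2, -0.2]
width: 0.0484
gripper_force: 0.0
```

>>> {"name": "apply_moves", "arguments": {"steps": [0,0,0,0,0,0,0,0,0,0,0,0]}}

```text
clock: 21.7
position: [0.397, -0.2853, 0.1085]
ee_rot: [-0.001, 0.925, 0.379, -0.0]
contact_force: [0.5, -0.2, 0.1]
width: 0.0491
gripper_force: 0.0
```

```bash
cat > look.py <<'E'
from h import *
im=get_image('wrist')[:,:,::-1];c=calibration('wrist')
s=get_state();y=quat(s['ee_rot'])[:,1];print(s['clock'],s['position'].round(4),s['contact_force'].round(1),s['width'],np.degrees(np.arctan2(y[1],y[0])))
for d in discs(im,c,.010):print(d)
E
python3 look.py
```

```text
21.75 [ 0.3974 -0.2852  0.1087] [0.8 0.1 0.2] 0.04834336680857349 -45.434404141977396
(array([ 0.3967, -0.2865]), array([251. , 192.4]), [36, 36, 986])
(array([ 0.3729, -0.3113]), array([252. , 230.4]), [35, 28, 560])
```

>>> {"name": "apply_moves", "arguments": {"steps": [-0.1,-0.1,-3,0,-0.1,-0.1,-6,0,-0.1,-0.1,-8.5,0,-0.1,-0.1,-9.8,0,-0.1,-0.1,-10.4,0,-0.1,-0.1,-10.5,0,-0.1,-0.1,-10.5,0]}}

```text
clock: 22.33
position: [0.3968, -0.2869, 0.0044]
ee_rot: [0.0, 0.925, 0.379, 0.0]
contact_force: [0.1, 0.3, -0.9]
width: 0.0485
gripper_force: 0.0
```

>>> {"name": "apply_moves", "arguments": {"steps": [0,0,0,0,0,0,0,0,0,0,0,0,0,0,0,0,0,0,0,0,0,0,0,0], "jaw": 255, "newtons": 50}}

```text
clock: 22.83
position: [0.397, -0.2879, 0.0058]
ee_rot: [0.001, 0.926, 0.379, 0.001]
contact_force: [0.2, 0.2, 4.7]
width: 0.0263
gripper_force: 49.0
```

>>> {"name": "apply_moves", "arguments": {"steps": [0,0,1.5,0,0,0,4,0,0,0,7,0,0,0,10,0,0,0,10,0,0,0,10,0]}}

```text
clock: 23.33
position: [0.397, -0.2882, 0.1065]
ee_rot: [0.002, 0.926, 0.379, 0.001]
contact_force: [-1.0, 0.3, -1.6]
width: 0.0262
gripper_force: 49.2
```

```bash
python3 look.py
```

```text
23.3833 [ 0.396  -0.2873  0.105 ] [ 0.2  1.2 -0.7] 0.026295206020110203 -45.490249438676585
```

>>> {"name": "apply_moves", "arguments": {"steps": [2.6,2,0,4,5.2,4,0,8,7.8,6,0,12,10.4,8,0,16,13,10.2,0,20,15.6,12.3,0,24,17.9,14.2,0,28.3,17.9,14.2,0,28.3]}}

```text
clock: 24.05
position: [0.5784, -0.1416, 0.1024]
ee_rot: [-0.001, 0.803, 0.596, 0.001]
contact_force: [0.4, -0.6, 0.2]
width: 0.0261
gripper_force: 49.2
```

>>> {"name": "apply_moves", "arguments": {"steps": [0,0,0,0,0,0,0,0,0,0,0,0]}}

```text
clock: 24.3
position: [0.5734, -0.1456, 0.1034]
ee_rot: [-0.001, 0.805, 0.593, -0.001]
contact_force: [0.5, -0.7, -0.3]
width: 0.0264
gripper_force: 49.2
```

```bash
python3 look.py
```

```text
24.35 [ 0.5735 -0.1458  0.1038] [-0.1 -0.8  0.2] 0.025797179126513043 -17.277523115241173
(array([ 0.589 , -0.1041]), array([253.6, 138. ]), [40, 39, 1182])
(array([ 0.4136, -0.233 ]), array([119. , 322.2]), [17, 20, 133])
(array([ 0.6252, -0.3397]), array([356.6, 354.8]), [28, 28, 174])
```

>>> {"name": "apply_moves", "arguments": {"steps": [0.2,0,-2,0,0.2,0,-4,0,0.2,0,-6,0,0.2,0,-7.5,0,0.2,0,-8.6,0,0.2,0,-9.2,0,0.2,0,-9.4,0,0.2,0,-9.4,0]}}

```text
clock: 25.02
position: [0.577, -0.1456, 0.0106]
ee_rot: [0.0, 0.805, 0.593, 0.0]
contact_force: [0.8, 0.3, 0.1]
width: 0.0262
gripper_force: 49.3
```

>>> {"name": "apply_moves", "arguments": {"steps": [0,0,0,0,0,0,0,0]}}

```text
clock: 25.18
position: [0.5777, -0.1455, 0.0113]
ee_rot: [0.001, 0.805, 0.593, 0.001]
contact_force: [0.1, 0.1, 1.0]
width: 0.0265
gripper_force: 49.3
```

>>> {"name": "apply_moves", "arguments": {"steps": [0,0,0,0,0,0,0,0,0,0,0,0,0,0,0,0,0,0,2,0,0,0,5.5,0,0,0,9,0,0,0,9,0], "jaw": 130}}

```text
clock: 25.85
position: [0.5815, -0.1468, 0.1073]
ee_rot: [0.006, 0.805, 0.594, 0.004]
contact_force: [1.7, -0.6, 1.5]
width: 0.0421
gripper_force: 0.0
```

```bash
python3 look.py
```

```text
25.9 [ 0.58   -0.1462  0.1046] [-0.1 -0.5  1.1] 0.042079382586605284 -17.17724757942951
(array([ 0.587 , -0.1029]), array([241.3, 139.1]), [39, 38, 1152])
(array([ 0.5756, -0.1444]), array([243.3, 191.8]), [37, 37, 1057])
```

>>> {"name": "apply_moves", "arguments": {"steps": [-2.7,-2.2,1,-4,-5.4,-4.4,1,-8,-8.1,-6.6,1,-12,-10.8,-8.8,1,-16,-13.5,-11,1,-20,-16.2,-13.2,1,-24,-18.9,-15.4,1,-28.2,-20.7,-16.8,1,-28.2], "jaw": 110}}

```text
clock: 26.57
position: [0.3672, -0.314, 0.1095]
ee_rot: [-0.001, 0.926, 0.378, -0.001]
contact_force: [0.3, -0.2, 0.8]
width: 0.0486
gripper_force: 0.0
```

>>> {"name": "apply_moves", "arguments": {"steps": [0,0,0,0,0,0,0,0,0,0,0,0]}}

```text
clock: 26.82
position: [0.37, -0.3127, 0.1099]
ee_rot: [-0.001, 0.925, 0.379, 0.0]
contact_force: [0.5, 0.6, -0.3]
width: 0.0488
gripper_force: 0.0
```

```bash
python3 look.py
```

```text
26.8667 [ 0.3704 -0.3125  0.11  ] [ 0.4 -0.4 -0.2] 0.048168386091847676 -45.35260870152295
(array([ 0.3692, -0.313 ]), array([249.9, 191.8]), [35, 35, 985])
(array([ 0.3451, -0.3376]), array([250.5, 229.8]), [35, 29, 586])
(array([ 0.4436, -0.5804]), array([485.4, 317.9]), [25, 27, 240])
```

Not knocked. I'll pick disc 2.

>>> {"name": "apply_moves", "arguments": {"steps": [-0.1,-0.1,-3,0,-0.1,-0.1,-6,0,-0.1,-0.1,-8.5,0,-0.1,-0.1,-9.9,0,-0.1,-0.1,-10.5,0,-0.1,-0.1,-10.6,0,-0.1,-0.1,-10.6,0]}}

```text
clock: 27.45
position: [0.3698, -0.3139, 0.0045]
ee_rot: [0.0, 0.925, 0.38, 0.0]
contact_force: [-0.5, 0.4, 0.2]
width: 0.0485
gripper_force: 0.0
```

>>> {"name": "apply_moves", "arguments": {"steps": [0,0,0,0,0,0,0,0,0,0,0,0,0,0,0,0,0,0,0,0,0,0,0,0], "jaw": 255, "newtons": 50}}

```text
clock: 27.95
position: [0.3699, -0.315, 0.0058]
ee_rot: [0.001, 0.925, 0.379, 0.001]
contact_force: [0.1, 0.8, 6.9]
width: 0.0263
gripper_force: 49.0
```

>>> {"name": "apply_moves", "arguments": {"steps": [0,0,1.5,0,0,0,4,0,0,0,7,0,0,0,10,0,0,0,10,0,0,0,10,0]}}

```text
clock: 28.45
position: [0.3699, -0.3153, 0.1065]
ee_rot: [0.003, 0.925, 0.38, 0.001]
contact_force: [0.3, -0.4, -0.8]
width: 0.0263
gripper_force: 49.2
```

```bash
python3 look.py
```

```text
28.5 [ 0.369  -0.3143  0.105 ] [ 0.3  0.8 -0.8] 0.026615763343966654 -45.388881751979305
(array([ 0.5643, -0.3108]), array([432.5,   8.4]), [17, 20, 201])
(array([ 0.5683, -0.3313]), array([452.5,  26.2]), [46, 49, 930])
(array([ 0.4301, -0.2126]), array([210.2,  41.5]), [25, 21, 222])
(array([ 0.3391, -0.3483]), array([253.9, 242.1]), [50, 51, 1841])
```

>>> {"name": "apply_moves", "arguments": {"steps": [2.8,1.8,0,4,5.6,3.6,0,8,8.4,5.4,0,12,11.2,7.2,0,16,14,9,0,20,16.8,10.9,0,24,19.5,12.7,0,28.2,19.5,12.7,0,28.2]}}

```text
clock: 29.17
position: [0.5681, -0.1838, 0.1025]
ee_rot: [-0.0, 0.803, 0.596, 0.001]
contact_force: [-0.0, -2.1, 0.1]
width: 0.0263
gripper_force: 49.2
```

>>> {"name": "apply_moves", "arguments": {"steps": [0,0,0,0,0,0,0,0,0,0,0,0]}}

```text
clock: 29.42
position: [0.5624, -0.1874, 0.1033]
ee_rot: [-0.001, 0.805, 0.593, -0.001]
contact_force: [-0.3, -0.4, -0.3]
width: 0.0263
gripper_force: 49.2
```

```bash
python3 look.py
```

```text
29.4667 [ 0.5625 -0.1876  0.1037] [-0.8 -0.3 -0.1] 0.02629432025445892 -17.271471752570886
(array([ 0.5892, -0.1033]), array([251.2,  78.9]), [41, 42, 1353])
(array([ 0.5776, -0.1455]), array([253. , 137.6]), [39, 40, 1241])
(array([ 0.616 , -0.3846]), array([358.9, 356.6]), [38, 34, 178])
```

>>> {"name": "apply_moves", "arguments": {"steps": [0,0,-2,0,0,0,-4,0,0,0,-6,0,0,0,-7.5,0,0,0,-8.6,0,0,0,-9.2,0,0,0,-9.4,0,0,0,-9.4,0]}}

```text
clock: 30.13
position: [0.564, -0.1876, 0.0107]
ee_rot: [0.0, 0.805, 0.593, 0.0]
contact_force: [-0.0, -0.1, 0.3]
width: 0.0267
gripper_force: 49.3
```

>>> {"name": "apply_moves", "arguments": {"steps": [-0.1,0,0,0,-0.1,0,0,0]}}

```text
clock: 30.3
position: [0.5635, -0.1875, 0.0113]
ee_rot: [0.001, 0.805, 0.593, 0.0]
contact_force: [-0.3, 0.3, 0.0]
width: 0.0262
gripper_force: 49.3
```

>>> {"name": "apply_moves", "arguments": {"steps": [0,0,0,0,0,0,0,0,0,0,0,0,0,0,0,0,0,0,2,0,0,0,5.5,0,0,0,9,0,0,0,9,0], "jaw": 130}}

```text
clock: 30.97
position: [0.5674, -0.1891, 0.1073]
ee_rot: [0.006, 0.805, 0.594, 0.003]
contact_force: [1.3, -1.0, 0.7]
width: 0.042
gripper_force: 0.0
```

```bash
python3 look.py
```

```text
31.0167 [ 0.566  -0.1885  0.1046] [ 0.2  0.6 -0.2] 0.0419790220114016 -17.17359646387091
(array([ 0.587 , -0.1024]), array([242.1,  78.9]), [41, 41, 1317])
(array([ 0.5756, -0.1441]), array([244.2, 136.8]), [39, 39, 1208])
(array([ 0.5615, -0.1862]), array([243.1, 191.3]), [37, 37, 1061])
(array([ 0.5711, -0.3142]), array([293.7, 312.7]), [20, 25, 379])
```

>>> {"name": "apply_moves", "arguments": {"steps": [-2.9,-2,1,-4,-5.8,-4,1,-8,-8.7,-6,1,-12,-11.6,-8,1,-16,-14.5,-10,1,-20,-17.4,-12,1,-24,-20.3,-14,1,-28.2,-22,-15.3,1,-28.2], "jaw": 110}}

```text
clock: 31.68
position: [0.3398, -0.3406, 0.1095]
ee_rot: [-0.001, 0.926, 0.378, -0.001]
contact_force: [0.5, 0.3, -0.3]
width: 0.0487
gripper_force: 0.0
```

>>> {"name": "apply_moves", "arguments": {"steps": [0,0,0,0,0,0,0,0,0,0,0,0]}}

```text
clock: 31.93
position: [0.3431, -0.3396, 0.1099]
ee_rot: [-0.001, 0.925, 0.379, 0.0]
contact_force: [0.2, 0.7, 0.2]
width: 0.0485
gripper_force: 0.0
```

```bash
python3 look.py
```

```text
31.9833 [ 0.3435 -0.3395  0.11  ] [-0.3  0.4  0.5] 0.04855531755461808 -45.35040149660076
(array([ 0.3127, -0.22  ]), array([116.9, 115.6]), [14, 15, 121])
(array([ 0.2776, -0.2441]), array([113.6, 167.1]), [22, 17, 161])
(array([ 0.2588, -0.2377]), array([ 94.5, 177.5]), [23, 17, 218])
(array([ 0.3421, -0.3397]), array([249.5, 191.8]), [36, 36, 989])
(array([ 0.4401, -0.5822]), array([492.6, 289.4]), [25, 29, 249])
```

>>> {"name": "apply_moves", "arguments": {"steps": [-0.1,-0.1,-3,0,-0.1,-0.1,-6,0,-0.1,-0.1,-8.5,0,-0.1,-0.1,-9.9,0,-0.1,-0.1,-10.5,0,-0.1,-0.1,-10.6,0,-0.1,-0.1,-10.6,0]}}

```text
clock: 32.57
position: [0.3428, -0.3409, 0.0045]
ee_rot: [0.0, 0.925, 0.38, 0.0]
contact_force: [-0.1, -0.2, 0.1]
width: 0.0487
gripper_force: 0.0
```

>>> {"name": "apply_moves", "arguments": {"steps": [0,0,0,0,0,0,0,0,0,0,0,0,0,0,0,0,0,0,0,0,0,0,0,0], "jaw": 255, "newtons": 50}}

```text
clock: 33.07
position: [0.3429, -0.3421, 0.0058]
ee_rot: [0.002, 0.925, 0.379, 0.001]
contact_force: [0.6, 1.0, 6.5]
width: 0.0262
gripper_force: 49.1
```

>>> {"name": "apply_moves", "arguments": {"steps": [0,0,1.5,0,0,0,4,0,0,0,7,0,0,0,10,0,0,0,10,0,0,0,10,0]}}

```text
clock: 33.57
position: [0.3428, -0.3424, 0.1065]
ee_rot: [0.003, 0.925, 0.38, 0.001]
contact_force: [-0.0, -0.2, -0.8]
width: 0.0261
gripper_force: 49.2
```

```bash
python3 look.py
```

```text
33.6167 [ 0.342  -0.3413  0.105 ] [ 0.3 -0.6 -0.5] 0.026556237142904424 -45.39077069676487
(array([ 0.3123, -0.3749]), array([253.6, 241.7]), [52, 52, 1863])
(array([ 0.2241, -0.2886]), array([113.5, 243.1]), [24, 24, 211])
```

>>> {"name": "apply_moves", "arguments": {"steps": [3,1.6,0,4,6,3.2,0,8,9,4.8,0,12,12,6.4,0,16,15,8,0,20,18,9.6,0,24,20.9,11.2,0,28.2,20.9,11.2,0,28.2]}}

```text
clock: 34.28
position: [0.5555, -0.2261, 0.1025]
ee_rot: [-0.0, 0.803, 0.596, 0.002]
contact_force: [0.2, -0.8, -0.2]
width: 0.0263
gripper_force: 49.3
```

>>> {"name": "apply_moves", "arguments": {"steps": [0,0,0,0,0,0,0,0,0,0,0,0]}}

```text
clock: 34.53
position: [0.5493, -0.2293, 0.1033]
ee_rot: [-0.001, 0.805, 0.593, -0.001]
contact_force: [-0.6, -0.4, -0.6]
width: 0.0263
gripper_force: 49.3
```

```bash
python3 look.py
```

```text
34.5833 [ 0.5495 -0.2295  0.1037] [-0.3  0.3 -0.8] 0.02620154025370085 -17.271384666371343
(array([ 0.589 , -0.1039]), array([251.4,  16.5]), [44, 37, 1346])
(array([ 0.5778, -0.1448]), array([253.2,  77.7]), [41, 44, 1396])
(array([ 0.4732, -0.1267]), array([116.,  98.]), [25, 20, 276])
(array([ 0.3996, -0.1023]), array([22.4, 99. ]), [17, 14, 147])
(array([ 0.5635, -0.1876]), array([251.8, 138.3]), [39, 40, 1228])
(array([ 0.5352, -0.274 ]), array([250. , 244.6]), [53, 57, 2446])
(array([ 0.5936, -0.2997]), array([322.5, 252.1]), [36, 31, 468])
(array([ 0.6344, -0.314 ]), array([370.9, 253.1]), [25, 20, 240])
(array([ 0.649 , -0.3411]), array([391.5, 274.2]), [40, 34, 442])
(array([ 0.6012, -0.4227]), array([356.5, 354.4]), [35, 34, 206])
```

>>> {"name": "apply_moves", "arguments": {"steps": [0,0,-2,0,0,0,-4,0,0,0,-6,0,0,0,-7.5,0,0,0,-8.6,0,0,0,-9.2,0,0,0,-9.4,0,0,0,-9.4,0]}}

```text
clock: 35.25
position: [0.5509, -0.2296, 0.0106]
ee_rot: [0.0, 0.805, 0.593, 0.0]
contact_force: [-0.9, -0.6, 0.1]
width: 0.0264
gripper_force: 49.3
```

>>> {"name": "apply_moves", "arguments": {"steps": [-0.1,0,0,0,-0.1,0,0,0]}}

```text
clock: 35.42
position: [0.5505, -0.2295, 0.0113]
ee_rot: [0.001, 0.805, 0.593, 0.0]
contact_force: [-0.2, -1.0, -0.5]
width: 0.0261
gripper_force: 49.3
```

>>> {"name": "apply_moves", "arguments": {"steps": [0,0,0,0,0,0,0,0,0,0,0,0,0,0,0,0,0,0,2,0,0,0,5.5,0,0,0,9,0,0,0,9,0], "jaw": 130}}

```text
clock: 36.08
position: [0.5543, -0.2314, 0.1073]
ee_rot: [0.006, 0.805, 0.594, 0.003]
contact_force: [1.2, -0.6, 1.3]
width: 0.0417
gripper_force: 0.0
```

```bash
python3 look.py
```

```text
36.1333 [ 0.5529 -0.2307  0.1047] [ 1.   0.3 -0.4] 0.04179964751476415 -17.173481247096916
(array([ 0.5868, -0.1033]), array([241.9,  16.5]), [43, 37, 1334])
(array([ 0.5757, -0.1438]), array([244.1,  76.9]), [41, 43, 1375])
(array([ 0.5615, -0.186 ]), array([242.9, 136.6]), [39, 40, 1209])
(array([ 0.5486, -0.2279]), array([243.2, 190.6]), [37, 36, 1057])
(array([ 0.5584, -0.356 ]), array([294. , 312.2]), [19, 26, 337])
```

All four discs are on their contacts. Next I'll shut the lid by re-gripping the wing and reversing the arc.

>>> {"name": "apply_moves", "arguments": {"steps": [0,0,3,-7,0,0,6,-14,0,0,9,-21,0,0,12,-28,0,0,15,-35,0,0,16.5,-42,0,0,16.5,-49,0,0,16.5,-56], "jaw": 160}}

```text
clock: 36.8
position: [0.5503, -0.2293, 0.266]
ee_rot: [0.0, 0.99, 0.143, 0.001]
contact_force: [0.6, -0.2, -0.9]
width: 0.032
gripper_force: 0.0
```

>>> {"name": "apply_moves", "arguments": {"steps": [2.5,0.5,0,-7,5,1,0,-14,7.5,1.5,0,-21,10,2,0,-28,12.5,2.4,0,-32.7,14.3,2.6,0,-32.7,14.3,2.6,0,-32.7,14.3,2.6,0,-32.7]}}

```text
clock: 37.47
position: [0.693, -0.2027, 0.2631]
ee_rot: [-0.0, 0.99, -0.138, -0.002]
contact_force: [0.2, 0.0, -0.2]
width: 0.0316
gripper_force: 0.0
```

>>> {"name": "apply_moves", "arguments": {"steps": [0,0,0,0,0,0,0,0,0,0,0,0]}}

```text
clock: 37.72
position: [0.692, -0.2035, 0.2657]
ee_rot: [0.0, 0.99, -0.138, -0.0]
contact_force: [-1.0, 0.3, 0.6]
width: 0.0315
gripper_force: 0.0
```

```bash
python3 look.py | head -1; python3 - <<'E'
from h import *
snap('wrist','w9.png',scale=1.5)
c=calibration('wrist');u=np.array([.955,-.2955]);hx=np.array([.588,-.1722])+.07*u
for d,z in [(.031,.153),(.031+.012,.153),(.031,.153+.018)]:print(proj(c,[*(hx+d*u),z])*1.5)
print(hx+.031*u)
E
```

```text
37.7667 [ 0.6921 -0.2035  0.2659] [ 0.4 -0.   0.2] 0.031815030577566586 -105.92344330330556
[376.71347442 291.84309311]
[377.21125162 272.16727783]
[376.86244371 301.17801101]
[ 0.684455  -0.2020455]
```

View pics/w9.png

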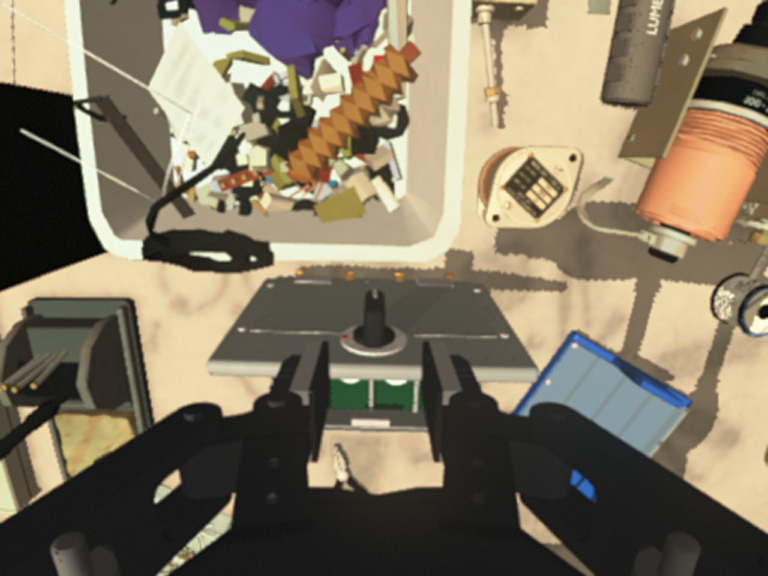

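The wrist view shows the lid upright from behind, with the wing running from its base at (374,340) to its tip at (375,292). I'll fit the lid angle from these.

```bash
python3 - <<'E'
from h import *
c=calibration('wrist');u=np.array([.955,-.2955]);hx=np.array([.588,-.1722])+.07*u;v=np.array([.2955,.955])
def P(th,r,h,y=0):
    return [*(hx+u*(-r*np.cos(th)+h*np.sin(th))+v*y),.0405+r*np.sin(th)+h*np.cos(th)]
for th in (1.4,1.45,1.5,1.55,1.6,1.65):
    print(th,[ (proj(c,P(th,*a))*1.5).round().tolist() for a in [(.114,.036),(.114,.010),(.146,.010,.092),(.146,.010,-.092),(0,.010)]])
print('seen tip 375,292 base 374,340 edge 213,360 / 533,367, hinge row ~275')
E
```

```text
1.4 [[376.0, 319.0], [375.0, 356.0], [209.0, 385.0], [540.0, 391.0], [375.0, 278.0]]
1.45 [[376.0, 309.0], [375.0, 347.0], [208.0, 373.0], [542.0, 380.0], [376.0, 278.0]]
1.5 [[377.0, 299.0], [376.0, 339.0], [206.0, 361.0], [544.0, 368.0], [376.0, 278.0]]
1.55 [[377.0, 289.0], [376.0, 330.0], [205.0, 349.0], [545.0, 356.0], [375.0, 278.0]]
1.6 [[377.0, 278.0], [376.0, 321.0], [204.0, 336.0], [547.0, 343.0], [375.0, 277.0]]
1.65 [[377.0, 268.0], [376.0, 311.0], [204.0, 322.0], [548.0, 330.0], [375.0, 277.0]]
seen tip 375,292 base 374,340 edge 213,360 / 533,367, hinge row ~275
```

```bash
python3 - <<'E'
from h import *
c=calibration('side');u=np.array([.955,-.2955]);hx=np.array([.588,-.1722])+.07*u;v=np.array([.2955,.955])
def P(th,r,h,y=0):
    return [*(hx+u*(-r*np.cos(th)+h*np.sin(th))+v*y),.0405+r*np.sin(th)+h*np.cos(th)]
for th in (1.4,1.45,1.5,1.55,1.6):
    print(th,[ ((proj(c,P(th,*a))-[190,80])*3).round().tolist() for a in [(.146,0,.092),(.146,.010,.092),(.146,0,-.092),(.146,.01,-.092),(0,.0,-.092),(0,.01,-.092)]])
im=cv2.imread('pics/s2.png')
for y in (100,130,160,200,220,240,280,320): print(y,im[y,296:340:3].mean(1).astype(int).tolist())
im=get_image('side')[:,:,::-1];cv2.imwrite('pics/s9.png',im)
E
```

```text
1.4 [[289.0, 85.0], [302.0, 84.0], [291.0, 213.0], [307.0, 211.0], [316.0, 395.0], [331.0, 393.0]]
1.45 [[298.0, 84.0], [312.0, 83.0], [303.0, 212.0], [319.0, 211.0], [316.0, 395.0], [331.0, 394.0]]
1.5 [[308.0, 84.0], [322.0, 83.0], [314.0, 211.0], [330.0, 211.0], [316.0, 395.0], [331.0, 394.0]]
1.55 [[318.0, 84.0], [332.0, 84.0], [326.0, 211.0], [342.0, 211.0], [316.0, 395.0], [331.0, 395.0]]
1.6 [[328.0, 84.0], [342.0, 85.0], [338.0, 211.0], [354.0, 212.0], [316.0, 395.0], [331.0, 395.0]]
100 [113, 112, 111, 113, 125, 137, 142, 136, 126, 120, 120, 119, 112, 85, 44]
130 [108, 108, 111, 117, 126, 136, 142, 136, 120, 105, 99, 95, 76, 46, 28]
160 [149, 149, 151, 148, 134, 128, 137, 139, 144, 153, 148, 122, 85, 44, 29]
200 [153, 153, 153, 146, 125, 117, 131, 139, 134, 115, 76, 39, 29, 31, 34]
220 [149, 149, 150, 145, 123, 92, 81, 82, 84, 100, 132, 150, 152, 151, 150]
240 [150, 151, 151, 149, 136, 106, 79, 78, 80, 83, 98, 120, 131, 131, 130]
280 [81, 79, 76, 73, 67, 72, 81, 80, 81, 82, 94, 123, 139, 141, 141]
320 [92, 88, 76, 61, 57, 64, 74, 79, 81, 82, 92, 115, 135, 140, 138]
```

The lid stands at about 1.5 rad. I'll re-grip the wing nearer its centre and reverse the arc.

>>> {"name": "apply_moves", "arguments": {"steps": [-0.7,0.2,-2,0,-1.4,0.4,-5,0,-1.4,0.4,-8,0,-1.5,0.42,-10.5,0,-1.7,0.47,-12,0,-1.8,0.47,-12,0,-1.8,0.47,-12,0,-1.8,0.47,-12,0]}}

```text
clock: 38.53
position: [0.6759, -0.199, 0.1471]
ee_rot: [0.0, 0.99, -0.138, 0.001]
contact_force: [0.7, -1.0, 0.0]
width: 0.0317
gripper_force: 0.0
```

>>> {"name": "apply_moves", "arguments": {"steps": [0,0,0,0,0,0,0,0,0,0,0,0,0,0,0,0,0,0,0,0,0,0,0,0], "jaw": 255, "newtons": 30}}

```text
clock: 39.03
position: [0.6764, -0.1982, 0.1476]
ee_rot: [-0.0, 0.99, -0.138, 0.002]
contact_force: [1.3, 1.4, 4.9]
width: 0.0115
gripper_force: 32.0
```

```bash
python3 look.py | head -1
```

```text
39.0833 [ 0.6764 -0.1982  0.1476] [1.  1.9 6.1] 0.011432404439482294 -105.90373075218034
```

>>> {"name": "apply_moves", "arguments": {"steps": [-1.12,0.35,0.15,0,-2.24,0.69,0.18,0,-3.36,1.04,0.1,0,-4.47,1.38,-0.1,0,-5.55,1.72,-0.42,0,-6.59,2.04,-0.85,0,-7.59,2.35,-1.38,0,-7.59,2.35,-1.38,0]}}

```text
clock: 39.75
position: [0.5993, -0.1741, 0.133]
ee_rot: [-0.0, 0.99, -0.139, 0.002]
contact_force: [-0.3, 3.4, 3.9]
width: 0.0114
gripper_force: 36.0
```

```bash
python3 look.py | head -1
```

```text
39.8 [ 0.5993 -0.1742  0.133 ] [-0.6  2.5  6.3] 0.011628809519748342 -105.93512457500259
```

>>> {"name": "apply_moves", "arguments": {"steps": [-0.95,0.29,-0.64,0,-1.82,0.56,-1.37,0,-2.64,0.82,-2.19,0,-3.35,1.04,-3.09,0,-3.98,1.23,-4.06,0,-4.53,1.4,-5.09,0,-4.96,1.53,-6.18,0,-5.29,1.64,-7.2,0]}}

```text
clock: 40.47
position: [0.5461, -0.1575, 0.0597]
ee_rot: [-0.001, 0.99, -0.138, -0.0]
contact_force: [-0.2, 4.8, 4.3]
width: 0.011
gripper_force: 30.1
```

>>> {"name": "apply_moves", "arguments": {"steps": [0,0,-0.1,0,0,0,-0.1,0]}}

```text
clock: 40.63
position: [0.5454, -0.1573, 0.0577]
ee_rot: [-0.001, 0.99, -0.138, -0.002]
contact_force: [-0.6, 5.6, -2.0]
width: 0.012
gripper_force: 29.2
```

```bash
python3 look.py | head -1; python3 - <<'E'
from h import *
im=get_image('side')[:,:,::-1];cv2.imwrite('pics/s10.png',cv2.resize(im[100:260,190:390],None,fx=3,fy=3))
c=calibration('side');u=np.array([.955,-.2955]);hx=np.array([.588,-.1722])+.07*u;v=np.array([.2955,.955])
for th in (0,.05,.1,.2):
    P=lambda r,h,y:[*(hx+u*(-r*np.cos(th)+h*np.sin(th))+v*y),.0405+r*np.sin(th)+h*np.cos(th)]
    print(th,(proj(c,P(.146,.01,-.092))-[190,100])*3,(proj(c,P(.146,.0,-.092))-[190,100])*3)
E
```

```text
40.6833 [ 0.5453 -0.1573  0.0578] [-0.2  4.8 -1.7] 0.01163438159492011 -105.88307179417593
0 [104.79585969 315.0940488 ] [105.20740113 326.53826017]
0.05 [105.48232312 306.70379999] [105.1707484  318.21137662]
0.1 [106.70606087 298.30604578] [105.66211442 309.84898015]
0.2 [110.78137604 281.57412298] [108.25191938 293.10030314]
```

>>> {"name": "apply_moves", "arguments": {"steps": [0,0,-0.2,0,0,0,-0.4,0,0,0,-0.4,0,0,0,-0.4,0]}}

```text
clock: 41.07
position: [0.5446, -0.1571, 0.0543]
ee_rot: [-0.001, 0.99, -0.138, -0.003]
contact_force: [-2.7, 6.2, 1.2]
width: 0.0115
gripper_force: 29.8
```

```bash
python3 look.py | head -1; cat > cmp.py <<'E'
from h import *
im=get_image('side')[:,:,::-1]
a=cv2.imread('pics/s0.png');b=cv2.resize(im,None,fx=1.5,fy=1.5,interpolation=cv2.INTER_CUBIC)
for n,(x0,y0,x1,y1) in {'lid front right corner':(334,290,364,322),'front left':(340,235,358,256),'box base':(335,325,365,355),'hinge':(425,280,450,320)}.items():
    r=cv2.matchTemplate(b[y0-12:y1+12,x0-12:x1+12],a[y0:y1,x0:x1],cv2.TM_CCOEFF_NORMED);_,m,_,l=cv2.minMaxLoc(r);print(n,m,l[0]-12,l[1]-12)
E
python3 cmp.py
```

```text
41.1167 [ 0.5446 -0.1571  0.0543] [-2.1  6.1  1.7] 0.011036376517111013 -105.87282377771658
lid front right corner 0.38579076528549194 -3 -12
front left 0.45620596408843994 -6 4
box base 0.77521151304245 -5 8
hinge 0.9910700917243958 0 0
```

>>> {"name": "apply_moves", "arguments": {"steps": [0,0,-0.2,0,0,0,-0.4,0,0,0,-0.4,0,0,0,-0.4,0]}}

```text
clock: 41.5
position: [0.5441, -0.1569, 0.0516]
ee_rot: [-0.001, 0.99, -0.138, -0.003]
contact_force: [-6.3, 6.5, 11.1]
width: 0.0114
gripper_force: 31.1
```

```bash
python3 look.py | head -1; python3 - <<'E'
from h import *
im=get_image('side')[:,:,::-1]
a=cv2.resize(cv2.imread('pics/s0.png'),(512,384),interpolation=cv2.INTER_AREA)
for x in (232,240,260,275,285):
    print(x,'then',a[190:236:2,x].mean(1).astype(int).tolist());print(x,'now ',im[190:236:2,x].mean(1).astype(int).tolist())
E
```

```text
41.55 [ 0.5441 -0.1569  0.0516] [-5.6  6.6 10.8] 0.011511192655976133 -105.86741013379168
232 then [133, 132, 132, 133, 133, 133, 132, 133, 104, 69, 74, 74, 73, 75, 74, 75, 72, 62, 66, 70, 69, 110, 137]
232 now  [110, 72, 71, 71, 71, 71, 70, 71, 84, 75, 80, 77, 77, 78, 78, 78, 78, 66, 70, 73, 74, 73, 74]
240 then [133, 132, 133, 134, 134, 132, 133, 135, 113, 76, 68, 73, 74, 71, 78, 76, 75, 68, 71, 66, 62, 92, 134]
240 now  [70, 71, 71, 71, 70, 71, 71, 70, 81, 79, 72, 77, 78, 73, 83, 80, 78, 70, 72, 69, 66, 70, 72]
260 then [131, 131, 131, 130, 131, 131, 121, 129, 130, 88, 66, 75, 73, 73, 72, 73, 74, 70, 70, 70, 70, 72, 127]
260 now  [136, 138, 137, 137, 138, 137, 127, 135, 138, 92, 67, 77, 75, 76, 75, 76, 76, 75, 75, 74, 74, 75, 134]
275 then [130, 130, 130, 131, 130, 131, 130, 132, 133, 103, 71, 74, 74, 73, 73, 72, 73, 70, 66, 66, 67, 67, 121]
275 now  [136, 136, 138, 138, 138, 138, 136, 138, 140, 109, 75, 78, 78, 76, 77, 78, 77, 76, 69, 69, 69, 70, 128]
285 then [129, 130, 131, 131, 130, 131, 128, 126, 127, 112, 71, 74, 73, 74, 71, 77, 77, 75, 65, 61, 60, 59, 82]
285 now  [136, 137, 137, 138, 138, 138, 135, 131, 134, 120, 76, 79, 78, 79, 75, 81, 81, 79, 69, 65, 63, 63, 85]
```

The side-image edge profiles match the original shut lid, and 11 N of reaction confirms it's seated. I'll re-grip the wing slightly higher and lock the latch.

>>> {"name": "apply_moves", "arguments": {"steps": [0,0,0.1,0,0,0,0.1,0,0.1,-0.1,0.1,0,0.15,-0.1,0.4,0,0.15,-0.1,0.6,0,0.15,-0.1,0.6,0], "jaw": 160}}

```text
clock: 42.1
position: [0.5482, -0.1601, 0.057]
ee_rot: [0.0, 0.99, -0.138, 0.0]
contact_force: [0.1, 0.2, 0.0]
width: 0.0318
gripper_force: 0.0
```

>>> {"name": "apply_moves", "arguments": {"steps": [0,0,0,0,0,0,0,0,0,0,0,0,0,0,0,0,0,0,0,0,0,0,0,0], "jaw": 255, "newtons": 60}}

```text
clock: 42.6
position: [0.5482, -0.1581, 0.0569]
ee_rot: [-0.001, 0.99, -0.139, 0.0]
contact_force: [1.7, 5.1, 2.0]
width: 0.0105
gripper_force: 60.4
```

```bash
python3 look.py | head -1; python3 - <<'E'
from h import *
im=get_image('side')[:,:,::-1]
for x in (260,285):print(im[190:236:2,x].mean(1).astype(int).tolist())
E
```

```text
42.65 [ 0.5482 -0.1581  0.0569] [0.9 5.7 2.7] 0.010400322033663244 -105.92989765451432
[136, 136, 138, 134, 131, 119, 111, 126, 130, 92, 68, 78, 76, 76, 75, 76, 78, 74, 74, 72, 74, 76, 131]
[137, 137, 137, 137, 137, 138, 136, 132, 135, 120, 77, 78, 79, 78, 75, 82, 81, 79, 69, 64, 63, 63, 85]
```

>>> {"name": "apply_moves", "arguments": {"steps": [-0.1,0.1,0,7,-0.1,0.1,0,14,-0.1,0.1,0,21,-0.1,0.1,0,28,-0.1,0.1,0,35,-0.1,0.1,0,42,-0.1,0.1,0,48,-0.1,0.1,0,48]}}

```text
clock: 43.37
position: [0.5481, -0.1567, 0.057]
ee_rot: [-0.001, 0.961, 0.278, 0.002]
contact_force: [2.8, 8.0, 1.9]
width: 0.0106
gripper_force: 60.2
```

>>> {"name": "apply_moves", "arguments": {"steps": [0,0,0,7,0,0,0,14,0,0,0,21,0,0,0,28,0,0,0,35,0,0,0,41,0,0,0,41,0,0,0,41]}}

```text
clock: 44.03
position: [0.547, -0.1559, 0.0569]
ee_rot: [-0.002, 0.804, 0.595, 0.002]
contact_force: [1.9, 8.3, 4.8]
width: 0.0105
gripper_force: 60.5
```

```bash
python3 look.py | head -1; python3 - <<'E'
from h import *
s=get_state();print(s['moment'],s['gripper_force'])
E
```

```text
44.0833 [ 0.547  -0.1558  0.0569] [0.9 8.4 3.1] 0.010621555924062755 -16.99458088817989
[ 1.26468336 -0.31430873 -0.16686625] 60.54040789604187
```

>>> {"name": "apply_moves", "arguments": {"steps": [0,0,0,0,0,0,0,0,0,0,0,0,0,0,0,0,0,0,3,0,0,0,7,0,0,0,11,0,0,0,12.5,0], "jaw": 80}}

```text
clock: 44.75
position: [0.5493, -0.1601, 0.1872]
ee_rot: [0.004, 0.803, 0.596, 0.002]
contact_force: [1.1, -0.1, 0.4]
width: 0.0588
gripper_force: 0.0
```

>>> {"name": "apply_moves", "arguments": {"steps": [0,0,0,0,0,0,0,0,0,0,0,0,0,0,0,0]}}

```text
clock: 45.08
position: [0.5454, -0.1582, 0.1797]
ee_rot: [-0.002, 0.803, 0.596, -0.001]
contact_force: [0.4, -0.4, -0.4]
width: 0.0584
gripper_force: 0.0
```

```bash
python3 - <<'E'
from h import *
def wing(im,k=1):
    g=im.max(2);m=(g<75).astype(np.uint8);m[:int(150*k)]=0;m[int(225*k):]=0;m[:,:int(225*k)]=0;m[:,int(275*k):]=0
    n,l,st,ce=cv2.connectedComponentsWithStats(m);i=1+np.argmax(st[1:,4]);r=cv2.minAreaRect(np.argwhere(l==i)[:,::-1].astype(np.float32));return st[i],r
im=get_image('wrist')[:,:,::-1];c=calibration('wrist');s=get_state();print(s['clock'],s['position'],s['contact_force'])
print('now',wing(im));print('then',wing(cv2.resize(cv2.imread('pics/w1.png'),(512,384),interpolation=cv2.INTER_AREA)))
t=get_image('top')[:,:,::-1];ct=calibration('top');print(blue(t,ct))
im=get_image('side')[:,:,::-1];a=cv2.resize(cv2.imread('pics/s0.png'),(512,384),interpolation=cv2.INTER_AREA)
for x in (232,260,285):
    print(x,'then',a[200:220:2,x].mean(1).astype(int).tolist(),'now ',im[200:220:2,x].mean(1).astype(int).tolist())
E
```

```text
45.1333 [ 0.54560121 -0.15822431  0.17967972] [ 0.19517644 -0.58430827  0.65546333]
now (array([239, 165,  25,  43, 606], dtype=int32), ((251.0, 186.0), (42.0, 24.0), 90.0))
then (array([238, 167,  25,  44, 608], dtype=int32), ((250.55044555664062, 188.48941040039062), (42.28364944458008, 24.36073875427246), 78.11134338378906))
([255, 223, 54, 55, 1324], [[0.431, -0.239], [0.478, -0.288], [0.369, -0.392], [0.324, -0.344]])
232 then [133, 132, 133, 104, 69, 74, 74, 73, 75, 74] now  [140, 140, 130, 88, 74, 79, 78, 78, 79, 79]
260 then [131, 121, 129, 130, 88, 66, 75, 73, 73, 72] now  [81, 71, 71, 74, 82, 69, 79, 76, 77, 77]
285 then [131, 128, 126, 127, 112, 71, 74, 73, 74, 71] now  [137, 136, 132, 134, 121, 76, 78, 78, 79, 76]
```

The wing looks the same as when locked at the start, the lid edge matches the shut position, and the tray is flat in place. I'll hand in.

```bash
python3 -c "
from rig import *
print(sign_off())"
```

```text
the job is handed in; nothing more can be done
None
```

I handed the job in: all four discs were laid on their own brass contacts, the lid is shut, the latch is back at locked, and the tray stands flat on the bench. I don't have the judge's verdict. The tightest step was the lid-open angle, which I measured at about 1.5 rad against the required 1.45.

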